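Clear the leftover parts into trays and load the terminal feeder

ROBOT

A 7-joint arm with a two-finger parallel gripper is mounted at the origin on the work surface. World frame = base frame: x ahead of the robot, y to its left, z up, the work surface at z = 0. Lengths are in m, angles in rad, forces in N, time in s.
With the tool pointing down it reaches from about 0.4 to 0.85 m from the base axis. Payload 4.5 kg.
Tool frame: the origin (TCP) lies at the very end of the fingers, on their centre line; the grasp point (between the pads) lies robot.grasp_offset behind it (robot.grasp_offset is the distance from the TCP to the grasp point, in m); z points along the fingers, y is the line along which they close (so a half turn about z gives the same grasp; the last joint's range is limited). The gripper opens to 88 mm and grips with 3 to 60 N. Pads are 18 mm wide; open, the fingers measure 123 mm over their backs; the gripper's body (75 mm by 187 mm) begins 45 mm behind the grasp point.
Start: joints at [1.196, 0.689, -0.195, 1.565, 0.157, 0.902, -0.215], TCP at [0.248, -0.574, 0.212] pointing down, gripper open.
Joint ranges: [-3.01, 3.01], [-0.46, 2.08], [-1.47, 1.51], [0.13, 2.56], [-1, 4.14], [0.04, 2.09], [-2.66, 2.66]. Speed limits (rad/s): [2.57, 2.57, 3.14, 3.14, 3.14, 3.14, 3.14].

INTERFACE

Orientations are given as a unit quaternion [x, y, z, w].
In Python, from workcell import monitor, viewer, order, robot gives the robot as it stands.
- The arm moves only by the shell command python3 -m creep 'ROWS' [FORCE]. ROWS is JSON, one flat list of numbers, 7 for each row, row after row: the shift along the tool's x, y, z in cm, then the turn, a rotation vector about the tool's x, y, z in rad, then the finger opening in cm, from 0 to 8.81. In form: [tx, ty, tz, wx, wy, wz, jaw, tx, ty, tz, wx, wy, wz, jaw, ...]. A call has 1 to 12 rows; each row shifts and turns the commanded pose from where the row before left it, along the tool's axes as they then stand; what a row does not reach is not made up. A row lasts 1/12 s, in which the tool goes at most 41.7 mm and 7.16 degrees, less where a joint would pass 70% of its speed; a pose out of reach is approached as far as the arm can. A call with a gripper value outside its range is refused whole. The fingers move at their own pace and stop on an object; FORCE is the grip in N (left out, the last holds). Time passes only in rows, so rows that do not move let the fingers close. It gives the time, the measured TCP pose, the force, the opening and the grip force at its end, in the units of the state.
- monitor.state(): the state, without advancing time (a new reading comes with each control period).
- viewer.camera(name): name is "scene" or "side" or "wrist"; returns the picture (400x640x3 uint8, red, green, blue); there is no depth.
- viewer.camera_info(name): a dict with "mtx" (3x3 intrinsics, pixels), "distortion" ([k1, k2, p1, p2, k3] as OpenCV has them; the pictures are not rectified), "origin" and "orientation" of the camera in the world; the wrist camera has in their place "tool_from_camera" (4x4, takes a point from camera to tool coordinates, whose origin is the TCP and whose axes are the flange's). Camera axes: x right, y up, looking along -z (the intrinsics and any distortion apply to the point x, -y, -z); pixel columns grow to the right and rows downward; lengths in m; the calibration is good to about 2 mm. A picture is of the moment at which its call begins: read the wrist's pose just before it. camera_info takes no time and is no camera call.
- order.job_done(): hands the job in; it is judged then, once.
The state is a dict: "clock": time; "joints": joint angles; "qvel": joint speeds; "joint_efforts": joint torques, N m; "tool_pos": TCP position; "orientation": TCP orientation; "wrist_force": force on the tool from outside, world axes, zero at the start; "moment": the same for the moment, N m; "grip_width": opening from 0.0 (shut) to 1.0 (fully open); "grasp_force": force on a finger pad.
Only numpy, scipy, OpenCV 4.12 (cv2) and the standard library are available. Lean on these libraries where they do the work, as an engineer would, in place of code of your own. Each camera call takes 0.05 s, during which the arm holds its last target. There are 200 camera calls.

TASK

Sort the leftover parts on the bench: stand both black capacitors in the blue tray and both orange relays in the yellow tray, upright on the tray floor, setting them down rather than dropping them. Push the green terminal block down into the spring-loaded feeder until the two red catches snap over its ends and hold it down.

Things in the scene. Friction and masses are not known exactly. Their poses are not given: they have to be found in the camera images.
- relay0: Orange plug-in relay with a black foot and a small white patch on top, a box 30 (x) x 24 (y) x 44 mm high, about 50 g, standing upright at the start. Origin: centre of its underside; z up. There are two alike.
- relay1: Orange plug-in relay with a black foot and a small white patch on top, a box 30 (x) x 24 (y) x 44 mm high, about 50 g, standing upright at the start. Origin: centre of its underside; z up. There are two alike.
- cap0: Black capacitor, an upright cylinder 30 mm in diameter and 45 mm high with a silver top and a white stripe down one side, about 50 g, standing at the start. Origin: centre of its underside; z up. There are two alike.
- cap1: Black capacitor, an upright cylinder 30 mm in diameter and 45 mm high with a silver top and a white stripe down one side, about 50 g, standing at the start. Origin: centre of its underside; z up. There are two alike.
- block: Green terminal block, a bar 60 (x, its length) x 22 (y) x 24 mm high with a row of screws on top, about 50 g, lying upright on the bench at the start. Origin: centre of its underside; z up. Either end may go either way round.
- blue_tray: Shallow open blue tray, outside 80 (x) x 130 (y) x 16 mm high, walls and floor 4 mm thick (inside 72 x 122 mm, floor 4 mm above the bench). Fixed to the bench. Origin: centre of its underside; y along its length.
- yellow_tray: Shallow open yellow tray, outside 80 (x) x 130 (y) x 16 mm high, walls and floor 4 mm thick (inside 72 x 122 mm, floor 4 mm above the bench). Fixed to the bench. Origin: centre of its underside; y along its length.
- feeder: Fixed feeder: grey base 128 (x) x 64 (y) x 10 mm, at each x end an aluminium channel to 77 mm high with a red catch. Origin: centre of the base's underside; block lies along x. Slot 70 x 31 mm; its sides flare to 48 at the top, its ends do not guide. Cheeks only at |x| = 22 to 57 mm: between them fingers holding the block's long sides can go down with it, to 12 mm above the bench.
- lifter: White sprung plate 40 (x) x 14 (y) x 5 mm in the middle of the feeder's slot; the block's underside is set on it. Origin: centre of its top, 47 mm above the bench at rest, moving straight down up to 30 mm. Its spring pushes up with about 3 N at first and 8 N when the block latches.
- catch_a: Red sprung catch at the feeder's +x end (a mirrored one at -x). Origin: at the feeder's own origin, axes alike. Ramps lead to tips 44 mm apart, underside 50 mm up. They yield outward (up to 8 N more push) and snap back over the block when its underside is below 26 mm; push 3 to 4 mm further, let go, and the lifter raises it against them, underside at 26 mm.
Things that resemble listed ones, but are neither listed nor needed, are in the scene too. What is shaped like the relay1 but pink or purple is not meant.

How it is judged:
At the end, for the whole second after the job is handed in: Both capacitors in the blue tray, both relays in the yellow, upright within 0.15 rad, underside under 9 mm above the bench. Block latched: underside 15-31 mm above the feeder's underside, centred within 9 mm, level within 0.15 rad, in line within 0.25 rad. All below 0.03 m/s (x of cap0 in the frame of blue_tray between -0.034 and 0.034 m and y of cap0 in the frame of blue_tray between -0.059 and 0.059 m and z of each of cap0, cap1 in the frame of blue_tray below 0.009 m and angle between each of cap0, relay0, cap1, relay1, block's own z axis and vertical below 0.15 rad and linear speed of each of cap0, relay0, cap1, relay1, block below 0.03 m/s and x of relay0 in the frame of yellow_tray between -0.034 and 0.034 m and y of relay0 in the frame of yellow_tray between -0.059 and 0.059 m and z of each of relay0, relay1 in the frame of yellow_tray below 0.009 m and x of cap1 in the frame of blue_tray between -0.034 and 0.034 m and y of cap1 in the frame of blue_tray between -0.059 and 0.059 m and x of relay1 in the frame of yellow_tray between -0.034 and 0.034 m and y of relay1 in the frame of yellow_tray between -0.059 and 0.059 m and x of block in the frame of feeder between -0.009 and 0.009 m and y of block in the frame of feeder between -0.009 and 0.009 m and z of block in the frame of feeder between 0.015 and 0.031 m and angle between the x axis of block and the x axis of feeder, either way round below 0.25 rad); the robot touches nothing.
It fails at once if a relay is dropped: it moves faster than 0.9 m/s (a fall of about 40 mm) while not held (linear speed of relay0 above 0.9 m/s and contact force between relay0 and the fingers below 0.05 N).
It fails at once if a relay is dropped: it moves faster than 0.9 m/s (a fall of about 40 mm) while not held (linear speed of relay1 above 0.9 m/s and contact force between relay1 and the fingers below 0.05 N).
It fails at once if a capacitor is dropped: it moves faster than 0.9 m/s (a fall of about 40 mm) while not held (linear speed of cap0 above 0.9 m/s and contact force between cap0 and the fingers below 0.05 N).
It fails at once if a capacitor is dropped: it moves faster than 0.9 m/s (a fall of about 40 mm) while not held (linear speed of cap1 above 0.9 m/s and contact force between cap1 and the fingers below 0.05 N).
It also fails if it takes over 106 s, if anything falls off the work surface, if the arm or the gripper's body presses on something with over 40 N, if the wrist force passes 120 N, or if a joint passes its speed limit or range.

## Working session

There is one attempt and no reset: what is moved stays moved. The work goes in short steps, Python scripts to look and compute and a shell command to move; the robot and the scene stay as the last step left them, time stands still between calls to the robot, and variables do not carry over. Pictures are saved under pics/ and viewed, at most 14 in all, crops included, and the job is handed in when it is done.

```bash
ls; mkdir -p pics
python3 - <<'E'
from workcell import monitor, viewer, robot
import cv2
print(monitor.state()); print(robot.grasp_offset)
for n in ("scene","side","wrist"):
    i=viewer.camera_info(n); print(n,i)
    im=viewer.camera(n); cv2.imwrite(f"pics/{n}0.png",im[:,:,::-1])
E
```

```text
pics
{'clock': 0.0, 'joints': array([ 1.19582818,  0.69000561, -0.19449258,  1.5663272 ,  0.15730598,
        0.90249238, -0.21512048]), 'qvel': array([ 1.41960637e-04,  1.36063007e-03, -5.85809148e-04,  6.49878657e-04,
       -3.21650298e-04,  1.01706762e-03, -8.09212166e-05]), 'joint_efforts': array([ 2.63780184e-04, -5.27564013e+01, -1.26648076e+00, -1.53433371e+01,
       -5.25623630e-02,  6.58115125e-03,  1.86609773e-04]), 'tool_pos': array([ 0.24809555, -0.57291418,  0.21100052]), 'orientation': array([ 9.79180789e-01,  2.02988016e-01, -2.58813491e-04, -8.83735294e-04]), 'wrist_force': array([-0.23966422,  0.09566721,  0.17535736]), 'moment': array([-0.01403253, -0.03948162,  0.00651034]), 'grasp_force': 0.0, 'grip_width': 0.9981947854520986}
0.0187
scene {'mtx': array([[514.78282163,   0.        , 313.74132559],
       [  0.        , 514.78282163, 200.66473343],
       [  0.        ,   0.        ,   1.        ]]), 'distortion': array([-0.12042917,  0.        ,  0.        ,  0.        ,  0.        ]), 'origin': array([0.80196258, 0.43912051, 0.86239754]), 'orientation': array([
[... 358 characters left out ...]
51]), 'orientation': array([ 0.35377268, -0.11742801, -0.2787465 ,  0.88507398])}
wrist {'mtx': array([[346.60665633,   0.        , 320.47335985],
       [  0.        , 346.60665633, 202.03338059],
       [  0.        ,   0.        ,   1.        ]]), 'distortion': array([-0.06128575,  0.        ,  0.        ,  0.        ,  0.        ]), 'tool_from_camera': array([[-4.27131113e-04,  9.64084583e-01,  2.65595056e-01,
         6.89327259e-02],
       [ 9.99998790e-01,  1.45360555e-05,  1.55543787e-03,
         7.34398578e-04],
       [ 1.49571297e-03,  2.65595399e-01, -9.64083423e-01,
        -1.73174820e-01],
       [ 0.00000000e+00,  0.00000000e+00,  0.00000000e+00,
         1.00000000e+00]])}
```

View pics/scene0.png

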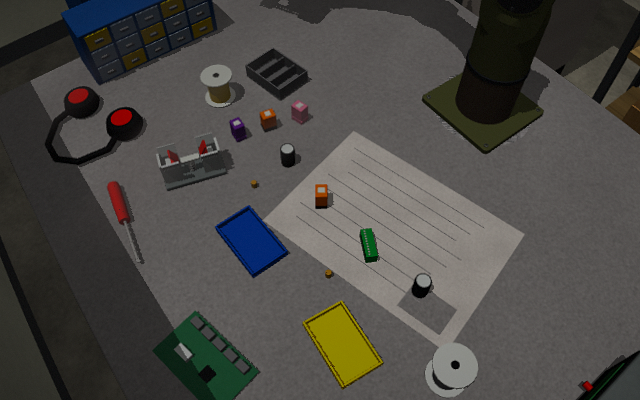

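View pics/side0.png

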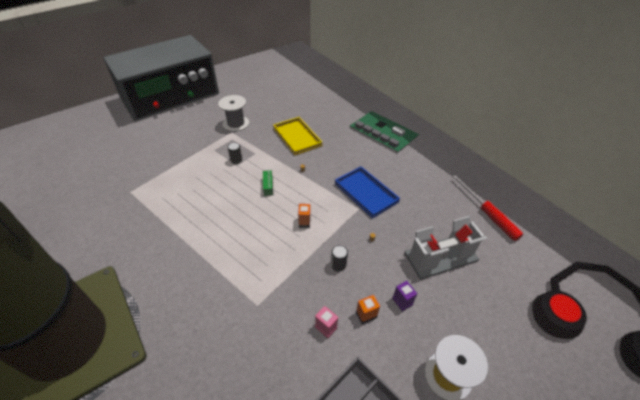

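The scene view shows caps at (288,155) and (422,285), orange relays at (268,120) and (321,196), the block at (369,245), the feeder at (192,160), the blue tray at (252,240) and the yellow tray at (343,343). The side view shows the same things: caps (340,258) and (235,153), relays (368,307) and (304,214), block (267,182), feeder (445,245). The pink and purple boxes are decoys.

```bash
cat > h.py <<'E'
import numpy as np, cv2
from scipy.spatial.transform import Rotation as R
from workcell import monitor, viewer, robot
def cam(name, st=None):
    i=viewer.camera_info(name)
    if name=="wrist":
        st=st or monitor.state(); T=np.eye(4); T[:3,:3]=R.from_quat(st["orientation"]).as_matrix(); T[:3,3]=st["tool_pos"]
        T=T@np.array(i["tool_from_camera"]); Rm,o=T[:3,:3],T[:3,3]
    else: Rm,o=R.from_quat(i["orientation"]).as_matrix(),np.array(i["origin"])
    return dict(K=i["mtx"],D=i["distortion"],R=Rm,o=o)
def rays(c,px):
    u=cv2.undistortPoints(np.array(px,float).reshape(-1,1,2),c["K"],c["D"]).reshape(-1,2)
    d=np.c_[u[:,0],-u[:,1],-np.ones(len(u))]@c["R"].T
    return d/np.linalg.norm(d,axis=1)[:,None]
def plane(c,px,z):
    d=rays(c,px); return c["o"]+d*((z-c["o"][2])/d[:,2])[:,None]
def tri(views):   # [(cam,px),...] -> point, rms miss
    A=[];b=[]
    for c,p in views:
        d=rays(c,[p])[0]; M=np.eye(3)-np.outer(d,d); A.append(M); b.append(M@c["o"])
    x=np.linalg.lstsq(np.vstack(A),np.hstack(b),rcond=None)[0]
    return x,max(np.linalg.norm(M@x-v) for M,v in zip(A,b))
def proj(c,P):
    p=(np.atleast_2d(P)-c["o"])@c["R"]; p=p*[1,-1,-1]
    return cv2.projectPoints(p,np.zeros(3),np.zeros(3),c["K"],c["D"])[0].reshape(-1,2)
HSV=dict(orange=((5,150,100),(17,255,255)),green=((50,130,60),(75,255,255)),blue=((108,180,60),(125,255,255)),
  yellow=((23,150,80),(34,255,255)),red=((0,190,90),(4,255,255)))
def mask(im,col): return cv2.inRange(cv2.cvtColor(im,cv2.COLOR_RGB2HSV),*map(np.array,HSV[col]))
def blobs(m,amin=30):
    m=cv2.morphologyEx(m,cv2.MORPH_CLOSE,np.ones((3,3)))
    cs=cv2.findContours(m,cv2.RETR_EXTERNAL,cv2.CHAIN_APPROX_NONE)[0]
    return sorted([c for c in cs if cv2.contourArea(c)>amin],key=cv2.contourArea,reverse=True)
def cen(c): m=cv2.moments(c); return np.array([m["m10"]/m["m00"],m["m01"]/m["m00"]])
E
python3 - <<'E'
from h import *
I={n:cv2.imread(f"pics/{n}0.png")[:,:,::-1].copy() for n in ("scene","side")}
for n in I:
    for col in HSV:
        print(n,col,[(cen(b).round(1).tolist(),cv2.contourArea(b)) for b in blobs(mask(I[n],col))[:6]])
C={n:cam(n) for n in I}
pairs=dict(cap_near=((288,149),(340,250)),cap_far=((423,278),(235,147)),r_a=((268,115),(368,301)),r_b=((321,188),(304,209)),block=((369,242),(267,180)),
 blue=((252,240),(367,192)),yel=((343,343),(298,135)),tipL=((172,156),(434,241)),tipR=((203,148),(465,232)))
for k,(a,b) in pairs.items():
    x,e=tri([(C["scene"],a),(C["side"],b)]); print(k,x.round(4),round(e,4))
w=cv2.resize(I["scene"][90:310,140:460],None,fx=2.5,fy=2.5,interpolation=cv2.INTER_CUBIC); cv2.imwrite("pics/sc_crop.png",w[:,:,::-1])
E
```

```text
scene orange [([320.5, 190.0], 131.5), ([267.0, 113.7], 93.5)]
scene green [([213.0, 361.9], 2213.0), ([368.5, 242.5], 279.5)]
scene blue [([250.7, 239.5], 2459.0), ([100.2, 13.2], 1684.0)]
scene yellow [([342.1, 343.2], 3480.0)]
scene red [([116.4, 200.4], 305.0), ([121.0, 116.9], 231.0), ([77.7, 95.4], 193.5), ([587.9, 385.4], 36.0), ([201.6, 146.5], 36.0)]
side orange [([368.5, 305.9], 138.5), ([304.6, 212.8], 39.0)]
side green [([265.4, 180.4], 45.0)]
side blue [([366.9, 192.1], 1091.5)]
side yellow [([297.0, 135.0], 948.5)]
side red [([565.0, 307.6], 590.5), ([502.2, 219.9], 354.5), ([463.2, 233.6], 73.5)]
cap_near [ 0.4553 -0.1321  0.046 ] 0.0007
cap_far [0.4319 0.2441 0.0453] 0.0009
r_a [ 0.4337 -0.2372  0.0427] 0.0004
r_b [ 0.4583 -0.0135  0.0458] 0.0008
block [0.45   0.1243 0.0215] 0.0008
blue [ 0.6206 -0.0197  0.0051] 0.0013
yel [0.6063 0.2423 0.0077] 0.0015
tipL [ 0.6364 -0.2309  0.0512] 0.0286
tipR [ 0.6176 -0.2346  0.0826] 0.0265
```

View pics/sc_crop.png

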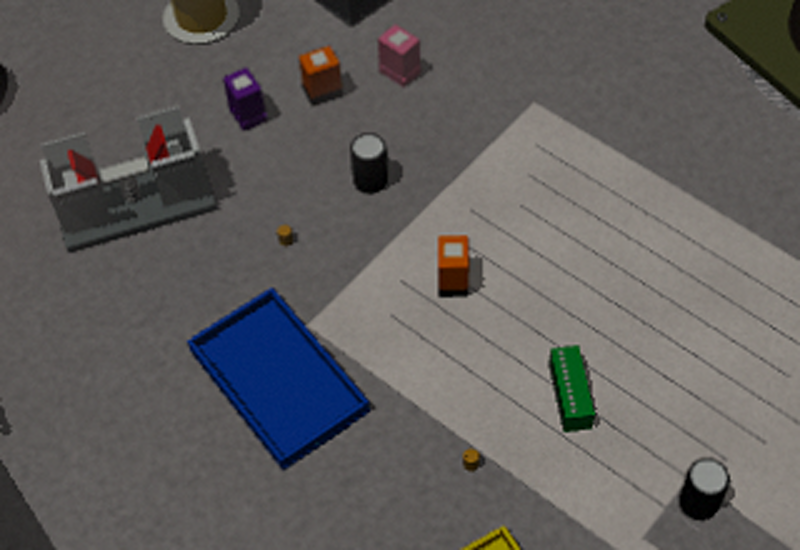

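```bash
python3 -m creep '[0,0,0,0,0,0.102,8.8, 0,0,0,0,0,0.102,8.8, 0,0,0,0,0,0.102,8.8, 0,0,0,0,0,0.102,8.8, 1.8,-3.2,-0.3,0,0,0,8.8, 1.8,-3.2,-0.3,0,0,0,8.8, 1.8,-3.2,-0.3,0,0,0,8.8, 1.8,-3.2,-0.3,0,0,0,8.8, 1.8,-3.2,-0.3,0,0,0,8.8, 1.8,-3.2,-0.3,0,0,0,8.8, 1.8,-3.2,-0.3,0,0,0,8.8]'; python3 -m creep '[1.8,-3.2,-0.3,0,0,0,8.8, 1.8,-3.2,-0.3,0,0,0,8.8, 1.8,-3.2,-0.3,0,0,0,8.8, 1.8,-3.2,-0.3,0,0,0,8.8, 1.8,-3.2,-0.3,0,0,0,8.8, 1.8,-3.2,-0.3,0,0,0,8.8, 1.8,-3.2,-0.3,0,0,0,8.8, 0,0,0,0,0,0,8.8, 0,0,0,0,0,0,8.8,0,0,0,0,0,0,8.8]'
python3 - <<'E'
from h import *
import pickle
st=monitor.state(); im=viewer.camera("wrist"); cv2.imwrite("pics/w1.png",im[:,:,::-1]); pickle.dump(cam("wrist",st),open("w1.pkl","wb"))
E
```

```text
clock: 1.07
tool_pos: [0.3747, -0.3477, 0.2329]
orientation: [1.0, 0.0, -0.0, -0.0]
wrist_force: [1.7, -0.2, 0.4]
grip_width: 0.999
grasp_force: 0.0
clock: 1.9
tool_pos: [0.4994, -0.126, 0.2535]
orientation: [1.0, 0.0, -0.001, 0.0]
wrist_force: [-0.5, -0.8, -0.3]
grip_width: 0.999
grasp_force: 0.0
```

View pics/w1.png

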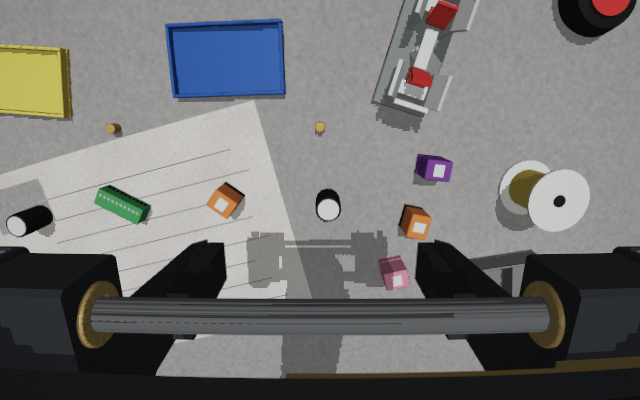

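The wrist view shows relays at (226,200) and (415,221), caps at (328,205) and (28,220), block (122,204), blue tray (225,58) and feeder axis from (440,15) to (420,76). I'll magnify the relays, block, feeder and near cap to read the corners.

Run:
```python
import cv2,numpy as np
im=cv2.imread("pics/w1.png")
def z(x,y,w,h,f): return cv2.resize(im[y:y+h,x:x+w],None,fx=f,fy=f,interpolation=cv2.INTER_CUBIC)
A=z(200,175,50,50,6); B=z(390,195,50,50,6); D=z(85,175,66,50,6)[:, :396]
top=np.hstack([A,B])  # 600x300
bot=np.hstack([z(365,0,120,120,2.5),z(85,170,75,75,4)])
cv2.imwrite("pics/crop1.png",np.vstack([top,bot]))
```

```text
(no output)
```

View pics/crop1.png

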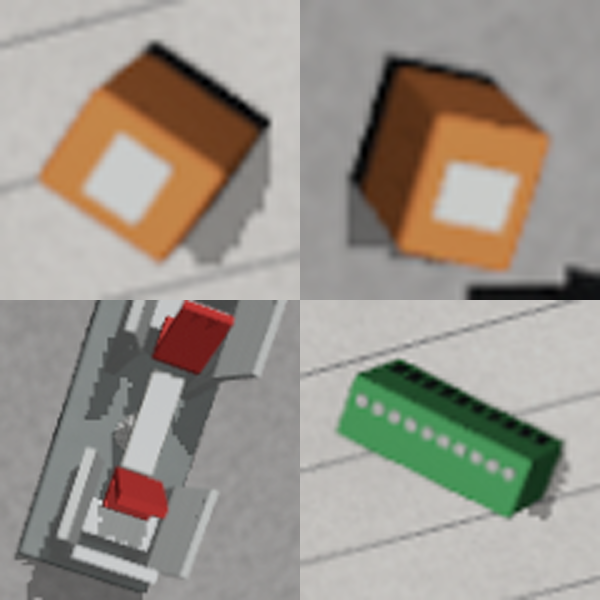

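Run:
```python
from h import *
import pickle
w=pickle.load(open("w1.pkl","rb")); s=cam("scene")
im=cv2.imread("pics/w1.png")[:,:,::-1].copy()
def rect(name,p,z):
    P=plane(w,np.array(p)-0.4,z); e=np.diff(np.vstack([P,P[:1]]),axis=0)[:,:2]
    print(name,"centre",P.mean(0).round(4),"sides",np.linalg.norm(e,axis=1).round(4),"yaws",np.degrees(np.arctan2(e[:,1],e[:,0])).round(1))
    return proj(w,P.mean(0))[0]
a=rect("rb",[(217.5,190),(237.5,204.2),(227,218.7),(206.7,204.7)],.044)
b=rect("ra",[(413.3,213.7),(431.3,217.5),(425,240),(406.7,235.8)],.044)
c=rect("block",[(100,188.8),(142.5,210),(138,223.8),(94.5,203)],.024)
for n,x,y in (("rb",a,(321,188)),("ra",b,(268,114.7)),("block",c,(369,242))):
    print(n,[v.round(4) for v in tri([(w,x),(s,y)])])
# cap tops: bright grey blobs near expected places
g=cv2.cvtColor(im,cv2.COLOR_RGB2GRAY)
sc=cv2.imread("pics/scene0.png",0)
for n,(x,y),(u,v) in (("near",(328,205),(288,149)),("far",(28,220),(423,278))):
    def top(img,x,y,r,t):
        m=np.zeros_like(img); x0=max(0,x-r); m[y-r:y+r,x0:x+r]=img[y-r:y+r,x0:x+r]
        d=(m<55)&(m>0) 
        hull=np.zeros_like(img); cs=max(blobs(d.astype(np.uint8)*255,20),key=cv2.contourArea); cv2.drawContours(hull,[cv2.convexHull(cs)],-1,255,-1)
        bs=blobs(((img>t)&(hull>0)).astype(np.uint8)*255,10); return [(cen(q).round(1),cv2.boundingRect(q)) for q in bs]
    print(n,top(g,x,y,26,120),top(sc,u,v+6,16,90))
for col in ("blue","yellow"):
  for nm,I,c in (("w",im,w),("s",cv2.imread("pics/scene0.png")[:,:,::-1].copy(),s)):
    q=[k for k in blobs(mask(I,col)) if cv2.contourArea(k)>500]
    q=q[0] if not(nm=="w" and col=="blue") else min(q,key=lambda k:np.linalg.norm(cen(k)-[225,58]))
    bx=cv2.boxPoints(cv2.minAreaRect(cv2.convexHull(q))); P=plane(c,cv2.approxPolyDP(cv2.convexHull(q),5,True).reshape(-1,2),.016)
    print(col,nm,P.round(3).tolist())
```

```text
rb centre [ 0.4602 -0.012   0.044 ] sides [0.0276 0.0222 0.0282 0.0224] yaws [-127.5  142.5   52.9  -38.8]
ra centre [ 0.4329 -0.2413  0.044 ] sides [0.022  0.0286 0.023  0.028 ] yaws [-102.2  169.7   76.4  -12.1]
block centre [0.4518 0.1242 0.024 ] sides [0.0572 0.0199 0.0589 0.0208] yaws [-118.2  155.    62.8  -29.8]
rb [array([ 0.4605, -0.0129,  0.0476]), np.float64(0.0007)]
ra [array([ 0.4304, -0.2436,  0.0362]), np.float64(0.0002)]
block [array([0.4516, 0.1246, 0.0234]), np.float64(0.0001)]
near [(array([327.7, 207.8]), (318, 199, 21, 19))] [(array([286.3, 150. ]), (281, 148, 12, 5))]
far [(array([ 19.9, 224.6]), (13, 216, 13, 19))] [(array([423. , 281.7]), (416, 277, 15, 10))]
blue w [[0.66, -0.083, 0.016], [0.584, -0.084, 0.016], [0.582, 0.042, 0.016], [0.658, 0.046, 0.016]]
blue s [[0.589, -0.083, 0.016], [0.583, 0.043, 0.016], [0.659, 0.047, 0.016], [0.663, -0.081, 0.016]]
yellow w [[0.644, 0.25, 0.016], [0.636, 0.164, 0.016], [0.561, 0.172, 0.016]]
yellow s [[0.562, 0.182, 0.016], [0.574, 0.308, 0.016], [0.655, 0.304, 0.016], [0.642, 0.179, 0.016]]
```

```bash
cat > go.py <<'E'
# go.py x y z psi_deg : turn about tool z first (rad), then shift in the turned tool axes (cm)
import sys; from h import *
st=monitor.state(); x,y,z,psi=map(float,sys.argv[1:]); Rn=R.from_quat(st["orientation"]); M=Rn.as_matrix()
cur=np.degrees(np.arctan2(M[1,0],M[0,0])); dp=(psi-cur+180)%360-180
Rt=R.from_euler("z",psi,degrees=True)*R.from_rotvec([np.pi,0,0])
print("turn wz",-np.radians(dp).round(3),"shift cm",(Rt.inv().apply(np.array([x,y,z])-st["tool_pos"])*100).round(2),"tilt err",((Rn.inv()*Rt).as_rotvec()).round(3),"psi",cur.round(1),"j",st["joints"].round(2))
E
python3 go.py 0.4335 -0.240 0.1 -12
python3 - <<'E'
from h import *
import pickle
w=pickle.load(open("w1.pkl","rb")); s=cam("scene")
for p,q in (((327.7,207.8),(286.3,150)),((19.9,224.6),(423,279.5))): print(plane(w,[p],.045),tri([(w,p),(s,q)]))
E
```

```text
turn wz 0.208 shift cm [-4.06 12.44 15.36] tilt err [0.001 0.001 0.208] psi -0.1 j [ 0.19  0.49 -0.05  1.84  0.03  0.81 -1.45]
[[ 0.4560633  -0.13419784  0.045     ]] (array([ 0.45624078, -0.13443724,  0.04196031]), np.float64(0.0010473588307757273))
[[0.43400926 0.24355293 0.045     ]] (array([0.43254154, 0.24600659, 0.04277287]), np.float64(0.000645497128781715))
```

```bash
python3 -m creep '[0,0,0,0,0,0.104,5.5, 0,0,0,0,0,0.104,5.5, -0.7,2.1,2.5,0,0,0,5.5, -0.7,2.1,2.5,0,0,0,5.5, -0.7,2.1,2.5,0,0,0,5.5, -0.7,2.1,2.5,0,0,0,5.5, -0.7,2.1,2.5,0,0,0,5.5, -0.6,1.9,2.5,0,0,0,5.5,0,0,0,0,0,0,5.5, 0,0,0,0,0,0,5.5]'; python3 go.py 0.4335 -0.240 0.02 -12
python3 - <<'E'
from h import *
import pickle
st=monitor.state(); im=viewer.camera("wrist"); cv2.imwrite("pics/w2.png",im[:,:,::-1]); pickle.dump(cam("wrist",st),open("w2.pkl","wb"))
E
```

```text
clock: 2.78
tool_pos: [0.4319, -0.2402, 0.1029]
orientation: [0.994, -0.106, -0.002, 0.0]
wrist_force: [-1.0, 0.4, 1.6]
grip_width: 0.623
grasp_force: 0.0
turn wz -0.003 shift cm [ 0.15 -0.06  8.29] tilt err [ 0.     0.004 -0.003] psi -12.2 j [ 0.42  0.7  -0.01  2.06  0.03  0.38 -1.4 ]
```

View pics/w2.png

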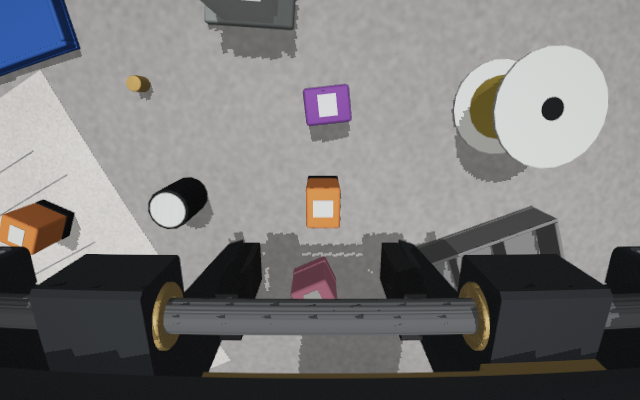

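The relay stands square between the fingers, top face at about (306–341, 190–228).

Run:
```python
from h import *
import pickle
w=pickle.load(open("w2.pkl","rb")); v=pickle.load(open("w1.pkl","rb"))
P=plane(w,[(307,190),(340,190),(341,228),(306,228)],.044); print(P.mean(0),np.linalg.norm(np.diff(P,axis=0),axis=1))
print(tri([(w,(323,208.5)),(v,(418.7,226.5))]))
print("near cap",plane(w,[(168,210)],.045),tri([(w,(168,210)),(v,(327.7,207.8))]))
```

```text
[ 0.43107019 -0.24206723  0.044     ] [0.02270503 0.02776457 0.02484472]
(array([ 0.43165819, -0.24182401,  0.04206143]), np.float64(0.00050165072515575))
near cap [[ 0.45394707 -0.13485548  0.045     ]] (array([ 0.45448818, -0.13408825,  0.04296377]), np.float64(0.00094687247029493))
```

```bash
python3 -m creep '[0,0.15,1.5,0,0,0,5.5, 0,0,2,0,0,0,5.5, 0,0,2,0,0,0,5.5, 0,0,1.5,0,0,0,5.5, 0,0,1.2,0,0,0,5.5, 0,0,0,0,0,0,5.5, 0,0,0,0,0,0,0, 0,0,0,0,0,0,0, 0,0,0,0,0,0,0, 0,0,0,0,0,0,0, 0,0,0,0,0,0,0, 0,0,0,0,0,0,0]' 15; python3 go.py 0.4335 -0.240 0.12 -12
```

```text
clock: 3.83
tool_pos: [0.4344, -0.2398, 0.0223]
orientation: [0.995, -0.103, 0.0, 0.0]
wrist_force: [-0.3, 1.0, 0.6]
grip_width: 0.195
grasp_force: 0.0
turn wz 0.002 shift cm [-0.08  0.04 -9.77] tilt err [ 0.    -0.001  0.002] psi -11.9 j [ 0.42  0.86 -0.01  2.09  0.03  0.19 -1.4 ]
```

Run:
```python
from h import *
s=monitor.state();print(s["grip_width"],s["grasp_force"])
a=viewer.camera("wrist")[150:330,200:460]; b=viewer.camera("scene")[70:190,200:373]
cv2.imwrite("pics/w3.png",np.vstack([cv2.resize(a,(433,300)),cv2.resize(b,(433,300),interpolation=cv2.INTER_CUBIC)])[:,:,::-1])
```

```text
0.19545082772740074 0.0
```

View pics/w3.png

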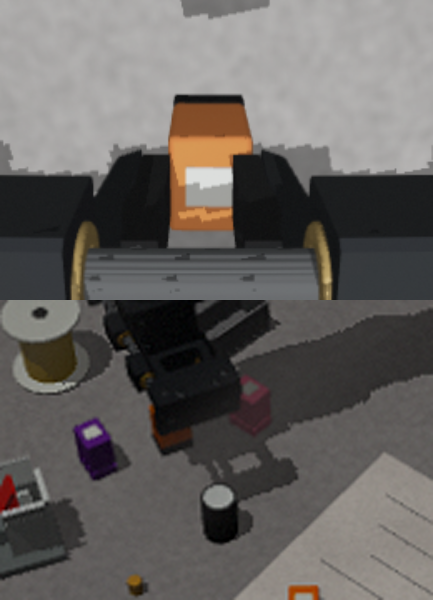

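```bash
python3 - <<'E'
from h import *
st=monitor.state(); c=cam("wrist",st); M=R.from_quat(st["orientation"]).as_matrix()
for P in [(0,.0086,0),(0,-.0086,0),(0,.0086,-.0187),(0,-.0086,-.0187),(0.009,.0086,-.0187),(0.009,-.0086,-.0187)]:
    p=proj(c,st["tool_pos"]+M@np.array(P))[0]; print(P,p.round(1),"in crop",((p-[200,150])*[433/260,300/180]).round())
E
python3 -m creep '[0,0,0,0,0,0,0, 0,0,0,0,0,0,0]'
```

```text
(0, 0.0086, 0) [336.7 240.5] in crop [228. 151.]
(0, -0.0086, 0) [304.5 240.5] in crop [174. 151.]
(0, 0.0086, -0.0187) [338.3 254.9] in crop [230. 175.]
(0, -0.0086, -0.0187) [302.8 254.9] in crop [171. 175.]
(0.009, 0.0086, -0.0187) [338.6 237.5] in crop [231. 146.]
(0.009, -0.0086, -0.0187) [302.5 237.5] in crop [171. 146.]
clock: 4.1
tool_pos: [0.4341, -0.2397, 0.0218]
orientation: [0.995, -0.103, -0.0, 0.0]
wrist_force: [-0.7, -0.1, 0.5]
grip_width: 0.004
grasp_force: 0.0
```

Run:
```python
from h import *
s=monitor.state();print(s["grip_width"],s["grasp_force"])
a=viewer.camera("wrist")[120:330,160:480]; b=viewer.camera("side")[240:360,280:453]
cv2.imwrite("pics/w4.png",np.vstack([cv2.resize(a,(433,284)),cv2.resize(b,(433,300),interpolation=cv2.INTER_CUBIC)])[:,:,::-1])
```

```text
0.003641046041194901 0.0
```

View pics/w4.png

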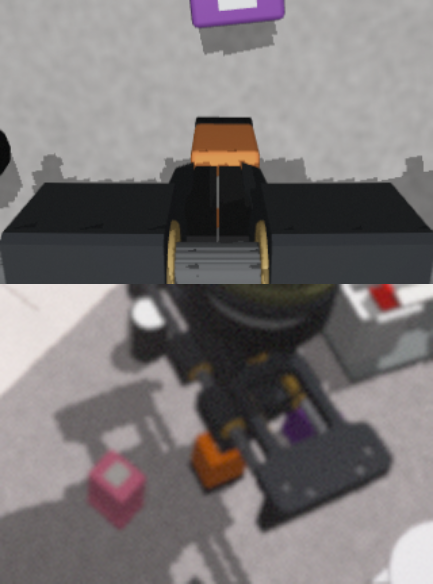

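Run:
```python
from h import *
st=monitor.state(); c=cam("side"); s=cam("scene")
for z in (.0,.022,.044,.06):
    P=np.r_[st["tool_pos"][:2],z]; p=proj(c,P)[0]; print(z,p.round(1),"crop",((p-[280,240])*[2.503,2.5]+[0,284]).round(), proj(s,P)[0].round(1))
a=viewer.camera("side")[240:340,310:430]; b=viewer.camera("scene")[70:150,220:330]
cv2.imwrite("pics/w5.png",np.hstack([cv2.resize(a,(480,400),interpolation=cv2.INTER_CUBIC)[:, :380],cv2.resize(b,(550,400),interpolation=cv2.INTER_CUBIC)[:, :420]])[:,:,::-1])
```

```text
0.0 [366.6 313.9] crop [217. 469.] [269.  127.6]
0.022 [368.  307.9] crop [220. 454.] [268.2 120.9]
0.044 [369.5 301.6] crop [224. 438.] [267.3 114. ]
0.06 [370.7 296.8] crop [227. 426.] [266.7 108.9]
```

View pics/w5.png

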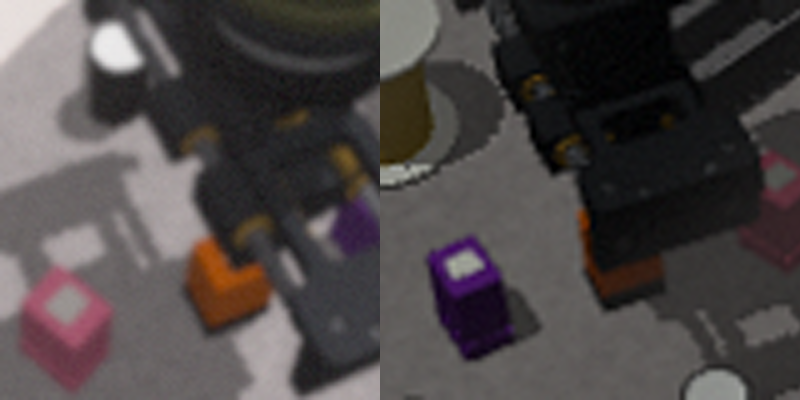

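The fingers closed on nothing though they look aligned, with the fingertips seen near the relay's top edge. So the real tips may sit higher than reported. I'll open, go 13 mm lower and close again.

```bash
python3 -m creep '[0,0,-1,0,0,0,5.5, 0,0,0,0,0,0,5.5, 0,0,0,0,0,0,5.5, 0,0,0,0,0,0,5.5, 0,0,0,0,0,0,5.5, 0,0,0,0,0,0,5.5, 0,0.1,0,0,0,0,5.5, 0,0,0,0,0,0,5.5, 0,0,0,0,0,0,5.5]'; python3 -m creep '[0,0,0.8,0,0,0,5.5, 0,0,0.8,0,0,0,5.5, 0,0,0.7,0,0,0,5.5, 0,0,0,0,0,0,5.5]'
python3 -m creep '[0,0,0,0,0,0,0, 0,0,0,0,0,0,0, 0,0,0,0,0,0,0, 0,0,0,0,0,0,0, 0,0,0,0,0,0,0, 0,0,0,0,0,0,0]' 15
```

```text
clock: 5.05
tool_pos: [0.4339, -0.2408, 0.0317]
orientation: [0.995, -0.103, -0.0, 0.0]
wrist_force: [-0.4, 0.5, -0.5]
grip_width: 0.623
grasp_force: 0.0
clock: 5.38
tool_pos: [0.4331, -0.2401, 0.0071]
orientation: [0.995, -0.103, -0.001, -0.0]
wrist_force: [0.1, -0.3, -0.6]
grip_width: 0.623
grasp_force: 0.0
clock: 5.88
tool_pos: [0.4341, -0.2408, 0.0091]
orientation: [0.995, -0.103, 0.0, 0.0]
wrist_force: [0.8, -0.2, 0.5]
grip_width: 0.27
grasp_force: 14.9
```

```bash
python3 go.py 0.4335 -0.240 0.12 -12
python3 - <<'E'
from h import *
a=viewer.camera("wrist")[120:330,160:480]; cv2.imwrite("pics/w6.png",cv2.resize(a,(480,315))[:,:,::-1])
E
```

```text
turn wz 0.002 shift cm [ -0.08  -0.06 -11.09] tilt err [ 0.    -0.001  0.002] psi -11.9 j [ 0.42  0.89 -0.01  2.09  0.04  0.17 -1.4 ]
```

View pics/w6.png

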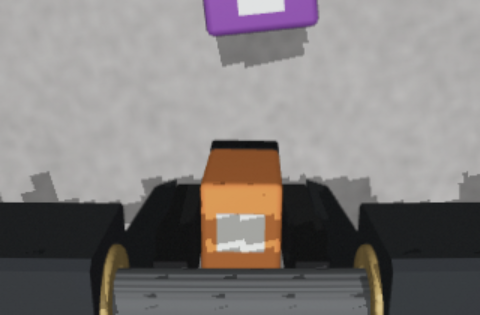

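Gripped (23.8 mm wide, 14.9 N). From the finger separation in the pictures, the fingertips end about 23 mm above the reported TCP, so I'll grasp accordingly lower. Now I'll lift and carry to the yellow tray.

```bash
python3 -m creep '[0,0,-1,0,0,0,0, 0,0,-2,0,0,0,0, 0,0,-3,0,0,0,0, 0,0,-3,0,0,0,0, 0,0,-2,0,0,0,0, 0.2,-1.8,0,0,0,0,0, 0.4,-3.5,0,0,0,0,0, 0.4,-3.5,0,0,0,0,0, 0.4,-3.5,0,0,0,0,0, 0.4,-3.5,0,0,0,0,0, 0.4,-3.5,0,0,0,0,0, 0.4,-3.5,0,0,0,0,0]'; python3 -m creep '[0.4,-3.5,0,0,0,0,0, 0.4,-3.5,0,0,0,0,0, 0.4,-3.5,0,0,0,0,0, 0.4,-3.5,0,0,0,0,0, 0.4,-3.5,0,0,0,0,0, 0.4,-3.5,0,0,0,0,0, 0.4,-3.5,0,0,0,0,0, 0.4,-3.5,0,0,0,0,0, 0.4,-3.3,0,0,0,0,0,0,0,0,0,0,0,0, 0,0,0,0,0,0,0]'; python3 go.py 0.612 0.276 0.014 -12
python3 - <<'E'
from h import *
import pickle
st=monitor.state(); im=viewer.camera("wrist"); cv2.imwrite("pics/w7.png",im[:,:,::-1]); w=cam("wrist",st)
for col in ("yellow","blue","green","orange"):
    for q in blobs(mask(im,col),100)[:3]: print(col,plane(w,cv2.approxPolyDP(cv2.convexHull(q),6,True).reshape(-1,2),.016)[:,:2].round(3).tolist())
E
```

```text
clock: 6.93
tool_pos: [0.5063, -0.0211, 0.1195]
orientation: [0.995, -0.103, 0.0, -0.0]
wrist_force: [0.8, -0.3, -0.8]
grip_width: 0.268
grasp_force: 14.9
clock: 7.85
tool_pos: [0.6051, 0.279, 0.1189]
orientation: [0.995, -0.101, -0.0, -0.001]
wrist_force: [0.4, -2.2, -0.2]
grip_width: 0.27
grasp_force: 14.9
turn wz 0.006 shift cm [ 0.74  0.15 10.49] tilt err [-0.001  0.001  0.006] psi -11.6 j [-0.58  0.86  0.15  1.52 -0.16  0.77 -2.14]
yellow [[0.635, 0.178], [0.565, 0.186], [0.573, 0.263]]
blue [[0.66, 0.01], [0.582, 0.009], [0.584, 0.055], [0.659, 0.058]]
orange [[0.578, 0.265], [0.506, 0.276], [0.515, 0.321], [0.585, 0.301]]
```

View pics/w7.png

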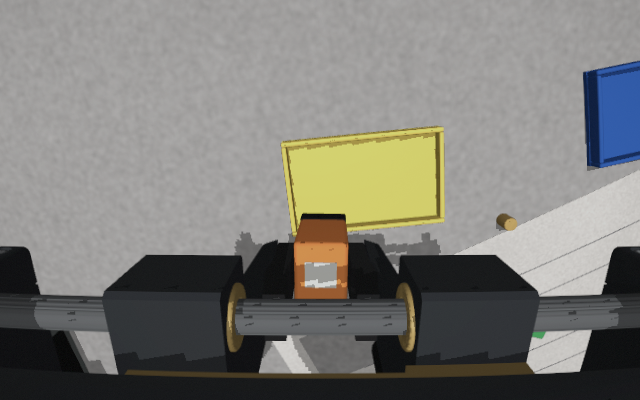

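Tray corners here are at (282,142), (443,127), (444,222) and (293,235); the relay is held upright in the jaws at (320,260).

Run:
```python
from h import *
w=cam("wrist"); P=plane(w,[(282,142),(443,127),(444,222),(293,235)],.016); print(P.round(4),P.mean(0),np.linalg.norm(np.diff(P,axis=0),axis=1))
```

```text
[[0.6526 0.2973 0.016 ]
 [0.6384 0.1706 0.016 ]
 [0.5596 0.1788 0.016 ]
 [0.5745 0.3064 0.016 ]] [0.6062993  0.23827823 0.016     ] [0.1274723  0.07926736 0.12844236]
```

```bash
python3 -m creep '[0.4,0.3,1,0,0,0,0, 0.4,0.3,2,0,0,0,0, 0,0,2.5,0,0,0,0, 0,0,2,0,0,0,0, 0,0,1.2,0,0,0,0, 0,0,0.8,0,0,0,0, 0,0,0.4,0,0,0,0, 0,0,0.3,0,0,0,0, 0,0,0.2,0,0,0,0, 0,0,0,0,0,0,0, 0,0,0,0,0,0,0]'
```

```text
clock: 8.82
tool_pos: [0.6131, 0.2687, 0.0156]
orientation: [0.995, -0.103, 0.001, -0.0]
wrist_force: [0.3, -1.0, -0.3]
grip_width: 0.27
grasp_force: 14.9
```

```bash
python3 -m creep '[0,0,0.1,0,0,0,0, 0,0,0.05,0,0,0,0, 0,0,0,0,0,0,0, 0,0,0,0,0,0,0]'; python3 -m creep '[0,0,0.05,0,0,0,0, 0,0,0,0,0,0,0, 0,0,0,0,0,0,0]'
```

```text
clock: 9.15
tool_pos: [0.6126, 0.2685, 0.0134]
orientation: [0.995, -0.103, 0.0, -0.0]
wrist_force: [-0.7, 0.7, -0.6]
grip_width: 0.272
grasp_force: 14.9
clock: 9.4
tool_pos: [0.6127, 0.2685, 0.0131]
orientation: [0.995, -0.103, 0.0, -0.0]
wrist_force: [-0.4, -1.0, 1.7]
grip_width: 0.269
grasp_force: 15.0
```

```bash
python3 -m creep '[0,0,0,0,0,0,4.2, 0,0,0,0,0,0,4.2, 0,0,0,0,0,0,4.2, 0,0,0,0,0,0,4.2, 0,0,-1,0,0,0,4.2, 0,0,-2.5,0,0,0,4.2, 0,0,-3,0,0,0,4.2, 0,0,-3,0,0,0,5.5, 0,0,-1.2,0,0,0,5.5, -1.7,0.6,0,0,0,0,5.5, -3,1.1,0,0,0,0,5.5, -3,1.1,0,0,0,0,5.5]'; python3 -m creep '[-3,1.1,0,0,0,0,5.5, -3,1.1,0,0,0,0,5.5,-2.4,0.7,0,0,0,0,5.5, -1,0.3,0,0,0,0,5.5, 0,0,0,0,0,0,5.5,0,0,0,0,0,0,5.5]'
python3 - <<'E'
from h import *
st=monitor.state(); im=viewer.camera("wrist"); cv2.imwrite("pics/w8.png",im[:,:,::-1]); w=cam("wrist",st)
g=cv2.cvtColor(im,cv2.COLOR_RGB2GRAY); p=proj(w,[.433,.245,.045])[0]; x,y=map(int,p); print(p, st["tool_pos"])
# largest circle-like bright blob inside the dark hull
cv2.imwrite("pics/w8c.png",np.hstack([cv2.resize(im,(480,300)),cv2.resize(im[max(0,y-50):y+50,x-50:x+50],(300,300))])[:,:,::-1])
E
```

```text
clock: 10.4
tool_pos: [0.5311, 0.2567, 0.1202]
orientation: [0.995, -0.104, 0.001, -0.0]
wrist_force: [-0.3, -0.1, -0.3]
grip_width: 0.624
grasp_force: 0.0
clock: 10.9
tool_pos: [0.4333, 0.2453, 0.1201]
orientation: [0.995, -0.103, 0.0, -0.0]
wrist_force: [1.2, -0.1, 0.5]
grip_width: 0.625
grasp_force: 0.0
[321.20758601 203.12996014] [0.43325974 0.24526308 0.12009125]
```

View pics/w8c.png

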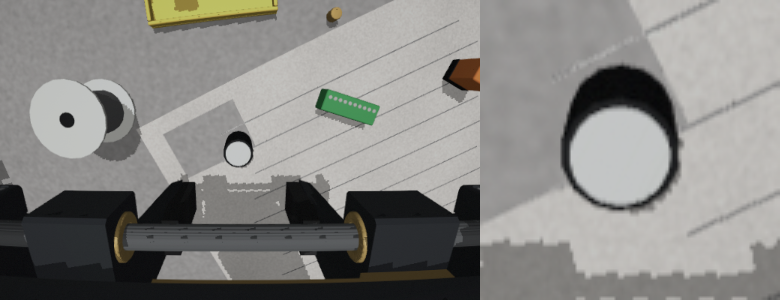

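Cap top centre at (317.7,205.3), about 2.5 mm to the left of the jaw centre; I'll correct and descend.

```bash
python3 -m creep '[-0.1,-0.22,2,0,0,0,5.5, 0,0,3,0,0,0,5.5, 0,0,3,0,0,0,5.5, 0,0,2,0,0,0,5.5, 0,0,1.2,0,0,0,5.5, 0,0,0.5,0,0,0,5.5, 0,0,0,0,0,0,0, 0,0,0,0,0,0,0, 0,0,0,0,0,0,0, 0,0,0,0,0,0,0, 0,0,0,0,0,0,0, 0,0,0,0,0,0,0]' 15
```

```text
clock: 11.95
tool_pos: [0.4332, 0.2477, 0.0036]
orientation: [0.995, -0.103, 0.001, -0.001]
wrist_force: [0.2, 0.6, 4.7]
grip_width: 0.335
grasp_force: 15.0
```

```bash
python3 -m creep '[0,0,-1,0,0,0,0, 0,0,-2.5,0,0,0,0, 0,0,-3,0,0,0,0, 0,0,-2.5,0,0,0,0, 1.3,1,0,0,0,0,0, 2.6,2.1,0,0,0,0,0, 2.6,2.1,0,0,0,0,0, 2.6,2.1,0,0,0,0,0, 2.6,2.1,0,0,0,0,0, 2.6,2.1,0,0,0,0,0, 2.6,2.1,0,0,0,0,0, 2.6,2.1,0,0,0,0,0]'; python3 -m creep '[2.6,2.1,0,0,0,0,0, 1.1,1.2,0,0,0,0,0, 0,0,0,0,0,0,0, 0,0,0,0,0,0,0]'; python3 go.py 0.621 0.0135 0.008 -12
python3 - <<'E'
from h import *
w=cam("wrist"); im=viewer.camera("wrist"); 
for q in blobs(mask(im,"blue"),500)[:2]: 
    a=cv2.approxPolyDP(cv2.convexHull(q),5,True).reshape(-1,2); print(a.tolist(),plane(w,a,.016)[:,:2].round(3).tolist())
E
```

```text
clock: 12.95
tool_pos: [0.5912, 0.052, 0.0936]
orientation: [0.995, -0.103, -0.0, 0.0]
wrist_force: [0.5, 0.6, -0.7]
grip_width: 0.333
grasp_force: 15.0
clock: 13.28
tool_pos: [0.6198, 0.0127, 0.0932]
orientation: [0.995, -0.104, -0.0, 0.0]
wrist_force: [-0.5, 0.1, -0.6]
grip_width: 0.34
grasp_force: 15.0
turn wz 0.0 shift cm [ 0.1  -0.1   8.52] tilt err [0.    0.001 0.   ] psi -12.0 j [-0.13  0.84  0.06  1.69 -0.08  0.62 -1.81]
[[436, 124], [449, 218], [351, 243], [348, 236]] [[0.659, -0.08], [0.587, -0.081], [0.583, -0.003], [0.589, -0.002]]
```

```bash
python3 -m creep '[0.1,-0.1,1.5,0,0,0,0, 0,0,2.5,0,0,0,0, 0,0,2,0,0,0,0, 0,0,1,0,0,0,0, 0,0,0.6,0,0,0,0, 0,0,0.4,0,0,0,0, 0,0,0.3,0,0,0,0, 0,0,0.15,0,0,0,0, 0,0,0.1,0,0,0,0, 0,0,0,0,0,0,0, 0,0,0,0,0,0,0]'
```

```text
clock: 14.25
tool_pos: [0.6218, 0.0143, 0.0078]
orientation: [0.995, -0.103, 0.0, -0.0]
wrist_force: [-0.5, -0.2, -1.5]
grip_width: 0.331
grasp_force: 15.0
```

```bash
python3 -m creep '[0,0,0.05,0,0,0,4.5, 0,0,0,0,0,0,4.5, 0,0,0,0,0,0,4.5, 0,0,0,0,0,0,4.5, 0,0,-1,0,0,0,4.5, 0,0,-2.5,0,0,0,4.5, 0,0,-3,0,0,0,4.5, 0,0,-3,0,0,0,5.5, 0,0,-1.8,0,0,0,5.5, -1.9,2.6,0,0,0,0,5.5, -1.9,2.6,0,0,0,0,5.5, -1.9,2.6,0,0,0,0,5.5]'; python3 -m creep '[-1.9,2.6,0,0,0,0,5.5, -1.9,2.6,0,0,0,0,5.5,-1.9,2.6,0,0,0,0,5.5, -1.3,1.7,0,0,0,0,5.5,-0.6,0.7,0,0,0,0,5.5, 0,0,0,0,0,0,5.5,0,0,0,0,0,0,5.5]'; python3 go.py 0.4545 -0.1345 0.003 -12
python3 - <<'E'
from h import *
st=monitor.state(); im=viewer.camera("wrist"); cv2.imwrite("pics/w9.png",im[:,:,::-1]); w=cam("wrist",st)
g=cv2.cvtColor(im,cv2.COLOR_RGB2GRAY); e=proj(w,[.4545,-.1345,.045])[0]; x,y=map(int,e)
d=np.zeros_like(g); d[y-45:y+35,x-40:x+40]=(g<70)[y-45:y+35,x-40:x+40]*255
h=cv2.convexHull(max(blobs(d),key=lambda c: cv2.contourArea(cv2.convexHull(c)))); m=np.zeros_like(g); cv2.drawContours(m,[h],-1,255,-1)
b=blobs(((m>0)&(g>130)).astype(np.uint8)*255)[0]; print(e,cen(b),cv2.boundingRect(b),plane(w,[cen(b)],.045))
E
```

```text
clock: 15.25
tool_pos: [0.5493, -0.0505, 0.1212]
orientation: [0.995, -0.103, 0.001, -0.0]
wrist_force: [-0.5, -0.7, 0.3]
grip_width: 0.623
grasp_force: 0.0
clock: 15.83
tool_pos: [0.4557, -0.1338, 0.1203]
orientation: [0.995, -0.103, 0.001, -0.0]
wrist_force: [1.4, 0.7, -0.4]
grip_width: 0.625
grasp_force: 0.0
turn wz 0.003 shift cm [-0.1   0.09 11.73] tilt err [-0.001 -0.002  0.003] psi -11.9 j [ 0.18  0.66  0.01  2.1  -0.02  0.38 -1.57]
[322.04854777 204.19898046] [322.36138015 204.26896691] (306, 188, 34, 33) [[ 0.45439917 -0.13471704  0.045     ]]
```

```bash
python3 -m creep '[-0.1,0.1,2,0,0,0,5.5, 0,0,3,0,0,0,5.5, 0,0,3,0,0,0,5.5, 0,0,2,0,0,0,5.5, 0,0,1.2,0,0,0,5.5, 0,0,0.5,0,0,0,5.5, 0,0,0,0,0,0,0, 0,0,0,0,0,0,0, 0,0,0,0,0,0,0, 0,0,0,0,0,0,0, 0,0,0,0,0,0,0, 0,0,0,0,0,0,0]' 15;  python3 go.py 0.623 -0.051 0.1 -12
```

```text
clock: 16.88
tool_pos: [0.4539, -0.1351, 0.0036]
orientation: [0.995, -0.103, 0.001, 0.0]
wrist_force: [0.7, 0.9, 5.6]
grip_width: 0.332
grasp_force: 15.0
turn wz 0.002 shift cm [ 14.79 -11.74  -9.64] tilt err [-0.    -0.002  0.002] psi -11.9 j [ 0.19  0.89  0.    2.16 -0.01  0.09 -1.57]
```

```bash
python3 -m creep '[0,0,-1,0,0,0,0, 0,0,-2.5,0,0,0,0, 0,0,-3,0,0,0,0, 0,0,-2.5,0,0,0,0, 1.1,-0.9,0,0,0,0,0, 2.6,-2.1,0,0,0,0,0, 2.6,-2.1,0,0,0,0,0, 2.6,-2.1,0,0,0,0,0, 2.6,-2.1,0,0,0,0,0, 2.2,-1.7,0,0,0,0,0, 1.1,-0.8,0,0,0,0,0, 0,0,0,0,0,0,0]'; python3 -m creep '[0,0,1,0,0,0,0, 0,0,2.5,0,0,0,0, 0,0,2.5,0,0,0,0, 0,0,1,0,0,0,0, 0,0,0.6,0,0,0,0, 0,0,0.4,0,0,0,0, 0,0,0.3,0,0,0,0, 0,0,0.15,0,0,0,0, 0,0,0,0,0,0,0, 0,0,0,0,0,0,0]'
```

```text
clock: 17.88
tool_pos: [0.6253, -0.0471, 0.0935]
orientation: [0.995, -0.102, 0.002, -0.001]
wrist_force: [0.3, 1.8, -0.4]
grip_width: 0.334
grasp_force: 15.0
clock: 18.72
tool_pos: [0.6227, -0.0502, 0.0091]
orientation: [0.995, -0.103, 0.001, 0.0]
wrist_force: [1.0, 0.4, -0.6]
grip_width: 0.335
grasp_force: 15.0
```

```bash
python3 -m creep '[0,0,0.15,0,0,0,0, 0,0,0,0,0,0,4.5, 0,0,0,0,0,0,4.5, 0,0,0,0,0,0,4.5, 0,0,0,0,0,0,4.5, 0,0,-1,0,0,0,4.5, 0,0,-2.5,0,0,0,4.5, 0,0,-3,0,0,0,4.5, 0,0,-3,0,0,0.112,6, 0,0,-1.8,0,0,0.112,6, 0,0,0,0,0,0.113,6, 0,0,0,0,0,0.113,6]'; python3 -m creep '[-1.5,0.7,0,0,0,0,6, -3,1.4,0,0,0,0,6, -3,1.4,0,0,0,0,6,-3,1.4,0,0,0,0,6, -3,1.4,0,0,0,0,6,-1.5,0.7,0,0,0,0,6, 0,0,0,0,0,0,6,0,0,0,0,0,0,6]'; python3 go.py 0.4605 -0.0125 0.003 -38
python3 - <<'E'
from h import *
st=monitor.state(); im=viewer.camera("wrist"); cv2.imwrite("pics/w10.png",im[:,:,::-1]); w=cam("wrist",st)
g=cv2.cvtColor(im,cv2.COLOR_RGB2GRAY); e=proj(w,[.4605,-.0125,.044])[0]; print(e)
hsv=cv2.cvtColor(im,cv2.COLOR_RGB2HSV); m=((hsv[...,0]>5)&(hsv[...,0]<18)&(hsv[...,1]>100)&(hsv[...,2]>150)).astype(np.uint8)*255
for b in blobs(m,200)[:4]:
    if np.linalg.norm(cen(b)-e)<40:
        r=cv2.minAreaRect(cv2.convexHull(b)); P=plane(w,cv2.boxPoints(r),.044); d=np.diff(P,axis=0)
        print(r,P.mean(0),np.linalg.norm(d,axis=1),np.degrees(np.arctan2(d[:,1],d[:,0])))
E
```

```text
clock: 19.72
tool_pos: [0.6235, -0.0502, 0.1225]
orientation: [0.946, -0.325, 0.002, -0.001]
wrist_force: [0.1, 0.5, -0.7]
grip_width: 0.684
grasp_force: 0.0
clock: 20.38
tool_pos: [0.4609, -0.0137, 0.1206]
orientation: [0.947, -0.323, 0.001, -0.0]
wrist_force: [-0.2, 0.0, 0.3]
grip_width: 0.68
grasp_force: 0.0
turn wz 0.006 shift cm [-0.11 -0.07 11.76] tilt err [-0.001 -0.001  0.006] psi -37.6 j [-0.16  0.65  0.14  2.15 -0.25  0.36 -2.04]
[320.32508958 203.49538102]
((319.0, 204.0), (30.0, 38.0), 90.0) [ 0.46068527 -0.01138592  0.044     ] [0.02813033 0.02335586 0.02881456] [-127.62861156  143.1160001    52.38613993]
```

```bash
python3 -m creep '[-0.1,-0.15,2,0,0,0,6, 0,0,3,0,0,0,6, 0,0,3,0,0,0,6, 0,0,2,0,0,0,6, 0,0,1.2,0,0,0,6, 0,0,0.5,0,0,0,6, 0,0,0,0,0,0,0, 0,0,0,0,0,0,0, 0,0,0,0,0,0,0, 0,0,0,0,0,0,0, 0,0,0,0,0,0,0, 0,0,0,0,0,0,0]' 15;  python3 go.py 0.602 0.206 0.1 -38
```

```text
clock: 21.43
tool_pos: [0.4614, -0.0121, 0.0035]
orientation: [0.946, -0.323, 0.001, -0.0]
wrist_force: [-0.1, -0.3, 4.6]
grip_width: 0.342
grasp_force: 14.9
turn wz 0.006 shift cm [ -2.35 -25.84  -9.65] tilt err [-0.001 -0.001  0.006] psi -37.7 j [-0.09  0.89  0.02  2.19 -0.29  0.06 -2.01]
```

```bash
python3 -m creep '[0,0,-1,0,0,0,0, 0,0,-2.5,0,0,0,0, 0,0,-3,0,0,0,0, 0,0,-2.5,0,0,0,0, -0.1,-1.5,0,0,0,0,0, -0.3,-3.2,0,0,0,0,0, -0.3,-3.2,0,0,0,0,0, -0.3,-3.2,0,0,0,0,0, -0.3,-3.2,0,0,0,0,0, -0.3,-3.2,0,0,0,0,0, -0.3,-3.2,0,0,0,0,0, -0.3,-3.2,0,0,0,0,0]'; python3 -m creep '[-0.15,-1.9,0,0,0,0,0, 0,0,0,0,0,0,0,0,0,0,0,0,0,0]'; python3 go.py 0.602 0.206 0.0085 -38
```

```text
clock: 22.43
tool_pos: [0.5893, 0.1922, 0.0937]
orientation: [0.947, -0.322, -0.0, 0.0]
wrist_force: [0.8, -0.5, -1.1]
grip_width: 0.334
grasp_force: 14.9
clock: 22.68
tool_pos: [0.5993, 0.2077, 0.093]
orientation: [0.947, -0.322, -0.0, -0.0]
wrist_force: [-0.4, -0.9, -1.0]
grip_width: 0.34
grasp_force: 14.9
turn wz 0.008 shift cm [ 0.32 -0.04  8.45] tilt err [0.    0.    0.008] psi -37.5 j [-0.55  0.87  0.26  1.65 -0.32  0.67 -2.34]
```

```bash
python3 -m creep '[0.2,0,1,0,0,0,0, 0.1,0,2.5,0,0,0,0, 0,0,2.5,0,0,0,0, 0,0,1,0,0,0,0, 0,0,0.6,0,0,0,0, 0,0,0.4,0,0,0,0, 0,0,0.3,0,0,0,0, 0,0,0.15,0,0,0,0, 0,0,0,0,0,0,0, 0,0,0,0,0,0,0]'
```

```text
clock: 23.52
tool_pos: [0.6027, 0.2048, 0.0091]
orientation: [0.947, -0.323, 0.001, -0.0]
wrist_force: [0.1, -0.8, -1.1]
grip_width: 0.336
grasp_force: 14.9
```

```bash
python3 -m creep '[0,0,0.15,0,0,0,0, 0,0,0,0,0,0,4.6, 0,0,0,0,0,0,4.6, 0,0,0,0,0,0,4.6, 0,0,0,0,0,0,4.6, 0,0,-1,0,0,0,4.6, 0,0,-2.5,0,0,0,4.6, 0,0,-3,0,0,0,4.6, 0,0,-3,0,0,-0.116,5, 0,0,-1.8,0,0,-0.116,5, 0,0,0,0,0,-0.116,5, 0,0,0,0,0,-0.116,5]'; python3 -m creep '[0,0,0,0,0,-0.116,5, 0,0,0,0,0,-0.116,5, 0,0,0,0,0,-0.116,5, 0,0,0,0,0,-0.116,5, 0,0,0,0,0,-0.116,5, 0,0,0,0,0,-0.116,5, 0,0,0,0,0,-0.116,5, 0,0,0,0,0,-0.116,5, 0,0,0,0,0,-0.116,5, 0,0,0,0,0,-0.116,5, 0,0,0,0,0,-0.116,5, 0,0,0,0,0,0,5]'; python3 go.py 0.4517 0.1243 0.10 62.3
```

```text
clock: 24.52
tool_pos: [0.6035, 0.2049, 0.1226]
orientation: [0.996, -0.094, 0.002, -0.001]
wrist_force: [-0.2, 0.7, 0.5]
grip_width: 0.569
grasp_force: 0.0
clock: 25.52
tool_pos: [0.6024, 0.2041, 0.1205]
orientation: [0.856, 0.516, 0.0, 0.0]
wrist_force: [-1.4, 0.1, -0.4]
grip_width: 0.566
grasp_force: 0.0
turn wz -0.002 shift cm [-14.07  -9.64   2.05] tilt err [ 0.001 -0.    -0.002] psi 62.2 j [-0.28  0.82 -0.21  1.61  0.23  0.74 -1.09]
```

```bash
python3 -m creep '[-1.4,-1,0,0,0,0,5, -2.8,-1.9,0,0,0,0,5, -2.8,-1.9,0,0,0,0,5, -2.8,-1.9,0,0,0,0,5, -2.8,-1.9,0,0,0,0,5, -1.5,-1,0,0,0,0,5, 0,0,0,0,0,0,5, 0,0,0,0,0,0,5]'; python3 go.py 0.4517 0.1243 0.0 62.3
python3 - <<'E'
from h import *
st=monitor.state(); im=viewer.camera("wrist"); cv2.imwrite("pics/w11.png",im[:,:,::-1]); w=cam("wrist",st)
e=proj(w,[.4517,.1243,.024])[0]; print(e)
hsv=cv2.cvtColor(im,cv2.COLOR_RGB2HSV); m=((hsv[...,0]>45)&(hsv[...,0]<85)&(hsv[...,1]>90)).astype(np.uint8)*255
b=max([b for b in blobs(m,100)],key=lambda b:-np.linalg.norm(cen(b)-e)); r=cv2.minAreaRect(b); print(r, [int(v) for v in np.percentile(hsv[...,2][m>0],[10,50,90])])
t=(m>0)&(hsv[...,2]>110); b=max(blobs(t.astype(np.uint8)*255,100),key=lambda b:-np.linalg.norm(cen(b)-e)); r=cv2.minAreaRect(cv2.convexHull(b)); P=plane(w,cv2.boxPoints(r),.024); d=np.diff(P,axis=0)
print(r,P.mean(0),np.linalg.norm(d,axis=1),np.degrees(np.arctan2(d[:,1],d[:,0])))
cv2.imwrite("pics/w11c.png",cv2.resize(im[120:280,200:440],(720,480))[:,:,::-1])
E
```

```text
clock: 26.18
tool_pos: [0.4516, 0.1249, 0.1205]
orientation: [0.858, 0.514, 0.0, 0.0]
wrist_force: [0.0, 0.6, 0.3]
grip_width: 0.566
grasp_force: 0.0
turn wz -0.008 shift cm [-0.05  0.03 12.05] tilt err [ 0.001 -0.    -0.008] psi 61.9 j [-0.26  0.65 -0.17  2.12  0.28  0.39 -1.15]
[319.79435214 195.75176811]
((319.0, 192.5), (73.0, 26.0), 90.0) [92, 98, 152]
((319.0, 178.5), (39.0, 26.0), 90.0) [0.45769938 0.13682925 0.024     ] [0.02030522 0.03148691 0.02091103] [ -28.16446392 -117.66684629  151.83476456]
```

View pics/w11c.png

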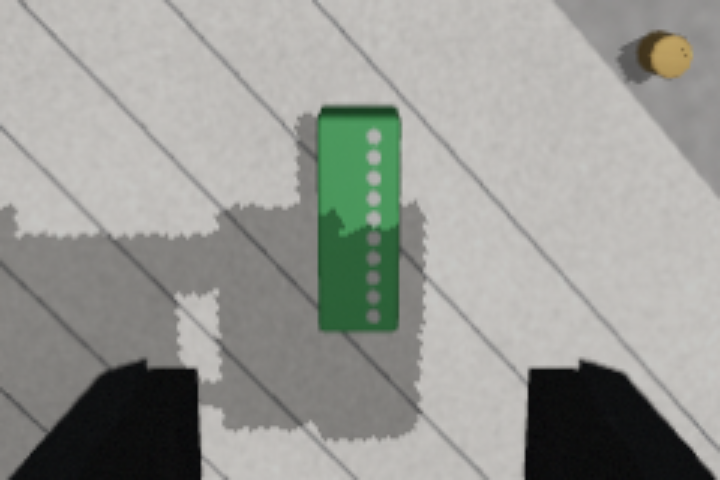

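The block is centred between the fingers, with its top face from (306,158) to (333,230). I'll descend and grip harder, since it has to resist the spring push.

```bash
python3 -m creep '[0.1,0,2,0,0,0,5, 0,0,3,0,0,0,5, 0,0,3,0,0,0,5, 0,0,2,0,0,0,5, 0,0,1.2,0,0,0,5, 0,0,0.8,0,0,0,5, 0,0,0.5,0,0,0,5, 0,0,0.5,0,0,0,5, 0,0,0,0,0,0,5]'; python3 -m creep '[0,0,0.5,0,0,0,5, 0,0,0,0,0,0,0, 0,0,0,0,0,0,0, 0,0,0,0,0,0,0, 0,0,0,0,0,0,0, 0,0,0,0,0,0,0, 0,0,0,0,0,0,0]' 45;  python3 go.py 0.63 -0.23 0.1 -18
```

```text
clock: 26.98
tool_pos: [0.4524, 0.1264, -0.0105]
orientation: [0.857, 0.515, 0.0, 0.0]
wrist_force: [0.1, 0.2, -0.8]
grip_width: 0.57
grasp_force: 0.0
clock: 27.57
tool_pos: [0.4519, 0.126, -0.0149]
orientation: [0.857, 0.515, 0.0, 0.0]
wrist_force: [-0.6, 0.0, 1.7]
grip_width: 0.239
grasp_force: 45.0
turn wz 1.397 shift cm [ 27.94  28.36 -11.49] tilt err [ 0.000e+00 -1.000e-03  1.397e+00] psi 62.0 j [-0.36  0.93 -0.02  2.17  0.38  0.05 -1.23]
```

```bash
python3 -m creep '[0,0,-1,0,0,0,0, 0,0,-3,0,0,0,0, 0,0,-4,0,0,0.1164,0, 0,0,-4,0,0,0.1164,0, 0,0,-3,0,0,0.1164,0, 0,0,0,0,0,0.1164,0, 0,0,0,0,0,0.1164,0, 0,0,0,0,0,0.1164,0, 0,0,0,0,0,0.1164,0, 0,0,0,0,0,0.1164,0, 0,0,0,0,0,0.1164,0, 0,0,0,0,0,0.1164,0]'; python3 -m creep '[0,0,0,0,0,0.1164,0, 0,0,0,0,0,0.1164,0, 1.6,2.8,0,0,0,0,0, 1.6,2.8,0,0,0,0,0, 1.6,2.8,0,0,0,0,0, 1.6,2.8,0,0,0,0,0, 1.6,2.8,0,0,0,0,0, 1.6,2.8,0,0,0,0,0, 1.6,2.8,0,0,0,0,0, 1.6,2.8,0,0,0,0,0, 1.6,2.8,0,0,0,0,0, 1.6,2.8,0,0,0,0,0]'
python3 -m creep '[0,0,0,0,0,0,0,0,0,0,0,0,0,0]'
python3 - <<'E'
from h import *
import pickle
st=monitor.state(); im=viewer.camera("wrist"); cv2.imwrite("pics/w12.png",im[:,:,::-1]); w=cam("wrist",st); pickle.dump(w,open("w12.pkl","wb"))
print(proj(w,[.63,-.23,.047]))
E
```

```text
clock: 28.57
tool_pos: [0.4512, 0.1261, 0.1354]
orientation: [0.999, -0.043, -0.0, -0.0]
wrist_force: [0.4, 0.1, -0.7]
grip_width: 0.242
grasp_force: 45.0
clock: 29.57
tool_pos: [0.5169, -0.1911, 0.1355]
orientation: [0.988, -0.156, -0.0, -0.0]
wrist_force: [0.7, 0.1, -0.7]
grip_width: 0.245
grasp_force: 45.0
clock: 29.73
tool_pos: [0.5168, -0.192, 0.1353]
orientation: [0.987, -0.159, 0.0, 0.0]
wrist_force: [0.5, 0.3, -0.3]
grip_width: 0.247
grasp_force: 45.0
[[321.63621178  33.2370778 ]]
```

View pics/w12.png

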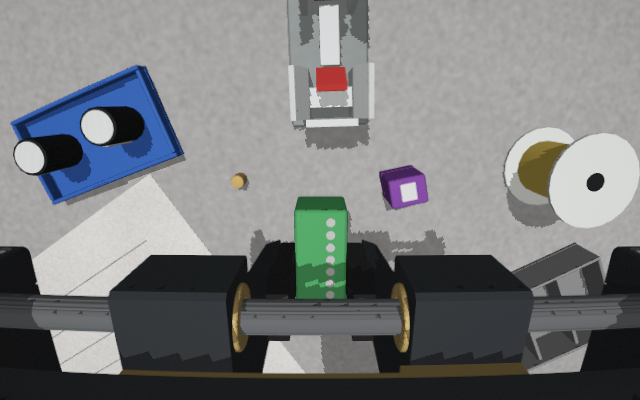

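Both capacitors stand in the blue tray at (15–80, 150) and (82–145, 125). The block is held level, and the feeder lies ahead almost in line: lifter strip at (329,5–66), near catch at (331,78), near channel end at (292–358, 123). I'll back off to get all of it into view, and measure numerically from here.

```bash
python3 -m creep '[-1.2,0,-3,0,0,0,0, -1.2,0,-3,0,0,0,0, -1.2,0,-3,0,0,0,0, -1.2,0,-3,0,0,0,0, 0,0,0,0,0,0,0, 0,0,0,0,0,0,0, 0,0,0,0,0,0,0]'
python3 - <<'E'
from h import *
import pickle
st=monitor.state(); im=viewer.camera("wrist"); cv2.imwrite("pics/w13.png",im[:,:,::-1]); w3=cam("wrist",st); pickle.dump(w3,open("w13.pkl","wb"))
V=dict(w1=pickle.load(open("w1.pkl","rb")),w12=pickle.load(open("w12.pkl","rb")),w13=w3)
for n,c in V.items():
    im=cv2.imread(f"pics/{n}.png")[:,:,::-1].copy(); hsv=cv2.cvtColor(im,cv2.COLOR_RGB2HSV)
    m=(((hsv[...,0]<5)|(hsv[...,0]>174))&(hsv[...,1]>130)&(hsv[...,2]>70)).astype(np.uint8)*255
    for b in blobs(m,40): print(n,"red",cen(b).round(1),cv2.boundingRect(b))
    e=proj(c,[.62,-.23,.047])[0]; 
    s=((hsv[...,1]<25)&(hsv[...,2]>195)).astype(np.uint8)*255
    for b in blobs(s,60):
        if np.linalg.norm(cen(b)-e)<90: print(n,"white",cen(b).round(1),[np.round(v,1) for v in cv2.minAreaRect(b)], cv2.contourArea(b))
E
```

```text
clock: 30.37
tool_pos: [0.4715, -0.1732, 0.2545]
orientation: [0.988, -0.155, -0.0, -0.0]
wrist_force: [1.1, 0.0, -1.2]
grip_width: 0.246
grasp_force: 45.0
w1 red [441.3  14.4] (426, 0, 32, 30)
w1 red [610.3   6.3] (592, 0, 38, 16)
w1 red [419.   77.7] (407, 67, 25, 21)
w1 white [425.8  48.7] [array([426. ,  48.7]), array([11.7, 38.6]), np.float64(18.4)] 395.5
w1 white [410.6 105.3] [array([411. , 105.5]), array([33.2,  3.5]), np.float64(18.4)] 86.0
w12 red [330.8  78.7] (316, 67, 31, 24)
w12 white [328.8  34.9] [array([328.9,  34.6]), array([58.8, 19. ]), np.float64(88.5)] 1023.5
w12 white [331.5 122.5] [array([331.5, 122.4]), array([ 7. , 51.2]), np.float64(88.0)] 306.0
w12 white [291.7  92.8] [array([291.7,  92.6]), array([55.1,  5.1]), np.float64(87.3)] 223.5
w12 white [371.1  90.3] [array([371.,  90.]), array([54.,  4.]), np.float64(90.0)] 202.0
w12 white [314.1  98.3] [array([315. ,  97.5]), array([19., 10.]), np.float64(90.0)] 128.0
w13 red [332.6  37.1] (323, 29, 21, 17)
w13 white [331.4  13.4] [array([331.4,  13.5]), array([27.6, 12.7]), np.float64(87.0)] 318.5
w13 white [333.3  66.6] [array([333.1,  66.7]), array([ 4.9, 36. ]), np.float64(87.6)] 138.0
w13 white [305.7  43.2] [array([305.5,  44. ]), array([38.,  3.]), np.float64(90.0)] 86.5
w13 white [360.   42.6] [array([360. ,  42.5]), array([37.,  2.]), np.float64(90.0)] 73.5
w13 white [320.7  51.8] [array([321.5,  51.5]), array([13.,  7.]), np.float64(90.0)] 66.0
```

```bash
python3 -m creep '[2.5,0,0,0,0,0,0, 3.5,0,0,0,0,0,0, 3.5,0,0,0,0,0,0, 1,0,0,0,0,0,0, 0,0,0,0,0,0,0, 0,0,0,0,0,0,0, 0,0,0,0,0,0,0]'
cat > fd.py <<'E'
from h import *
import pickle,sys
V={n:pickle.load(open(n+".pkl","rb")) for n in sys.argv[1:]}
for n,c in V.items():
    im=cv2.imread(f"pics/{n}.png")[:,:,::-1].copy(); hsv=cv2.cvtColor(im,cv2.COLOR_RGB2HSV); e=proj(c,[.625,-.23,.047])[0]; print(n,e)
    m=(((hsv[...,0]<5)|(hsv[...,0]>174))&(hsv[...,1]>130)&(hsv[...,2]>70)).astype(np.uint8)*255
    s=((hsv[...,1]<25)&(hsv[...,2]>195)).astype(np.uint8)*255
    for k,mm in (("red",m),("white",s)):
        for b in blobs(mm,50):
            if np.linalg.norm(cen(b)-e)<110:
                z=.077 if k=="white" else .055; r=cv2.minAreaRect(b); P=plane(c,cv2.boxPoints(r),z); d=np.diff(P,axis=0)
                L=np.linalg.norm(d,axis=1); i=L.argmax()
                print(k,cen(b).round(1),"area",cv2.contourArea(b),"at z",z,plane(c,[cen(b)],z)[0,:2].round(4),"sides mm",(L[:2]*1000).round(1),"yaw",np.degrees(np.arctan2(d[i,1],d[i,0])).round(1))
E
python3 - <<'E'
from h import *
import pickle
st=monitor.state(); im=viewer.camera("wrist"); cv2.imwrite("pics/w14.png",im[:,:,::-1]); pickle.dump(cam("wrist",st),open("w14.pkl","wb"))
E
python3 fd.py w12 w13 w14
```

```text
clock: 31.0
tool_pos: [0.57, -0.2066, 0.2535]
orientation: [0.988, -0.156, -0.002, -0.0]
wrist_force: [-0.1, -0.3, -0.7]
grip_width: 0.248
grasp_force: 45.0
w12 [323.86462774  40.42798679]
red [330.8  78.7] area 658.0 at z 0.055 [ 0.5984 -0.2263] sides mm [20.7 15.4] yaw 71.8
white [328.8  34.9] area 1023.5 at z 0.077 [ 0.6223 -0.2321] sides mm [11.6 34.4] yaw 163.9
white [331.5 122.5] area 306.0 at z 0.077 [ 0.5708 -0.2172] sides mm [33.4  4.5] yaw 73.8
white [291.7  92.8] area 223.5 at z 0.077 [ 0.5967 -0.1987] sides mm [ 3.2 34.1] yaw 163.6
white [371.1  90.3] area 202.0 at z 0.077 [ 0.5822 -0.2476] sides mm [ 2.5 33.4] yaw 163.7
white [314.1  98.3] area 128.0 at z 0.077 [ 0.5889 -0.2113] sides mm [ 6.4 11.8] yaw 161.7
white [349.4  96. ] area 55.0 at z 0.077 [ 0.5831 -0.2333] sides mm [ 4.5 11.8] yaw 162.9
w13 [327.99398635  10.4465691 ]
red [332.6  37.1] area 303.5 at z 0.055 [ 0.5982 -0.2261] sides mm [19.9 15.1] yaw 72.2
white [331.4  13.4] area 318.5 at z 0.077 [ 0.6147 -0.2294] sides mm [11.7 23.9] yaw 165.9
white [333.3  66.6] area 138.0 at z 0.077 [ 0.5691 -0.217 ] sides m
[... 519 characters left out ...]
area 428.0 at z 0.077 [ 0.6284 -0.2341] sides mm [11.6 35.4] yaw 162.6
white [328.1  68.5] area 232.5 at z 0.077 [ 0.6668 -0.2453] sides mm [27.6 11.9] yaw 72.0
white [328.   49.5] area 149.0 at z 0.077 [ 0.6831 -0.2504] sides mm [33.9  4.5] yaw 72.0
white [331.3 170.1] area 123.0 at z 0.077 [ 0.5722 -0.2185] sides mm [33.7  4.1] yaw 72.0
white [302.   70.3] area 88.5 at z 0.077 [ 0.6729 -0.2211] sides mm [ 3.1 33.8] yaw 163.6
white [305.  152.5] area 77.5 at z 0.077 [ 0.5975 -0.1987] sides mm [ 3.2 33.4] yaw 163.5
white [356.   69.6] area 73.5 at z 0.077 [ 0.6577 -0.2703] sides mm [ 1.9 33.7] yaw 163.3
white [356.  151.5] area 66.0 at z 0.077 [ 0.5826 -0.2479] sides mm [ 2.  33.3] yaw 163.5
```

```bash
python3 - <<'E'
from h import *
import pickle
T=np.array(viewer.camera_info("wrist")["tool_from_camera"]); i=viewer.camera_info("wrist"); c=dict(K=i["mtx"],D=i["distortion"],R=T[:3,:3],o=T[:3,3])
for n in ("w12","w13","w14"):
    hsv=cv2.cvtColor(cv2.imread(f"pics/{n}.png"),cv2.COLOR_BGR2HSV); m=(hsv[...,0]>45)&(hsv[...,0]<85)&(hsv[...,1]>90); m[:180]=0;m[310:]=0;m[:,:270]=0;m[:,370:]=0
    col=np.median(hsv[:,:,2][:,300:340],axis=1); print(n,[(r,int(col[r])) for r in range(194,216,2)])
    for r in (202,214,230):
        xs=np.where(m[r])[0]; print(r,xs.min(),xs.max())
    for r in (207,208,209,210): print(r,plane(c,[(321,r)],-.039)[0].round(4),plane(c,[(295,r),(347,r)],-.039)[:,1].round(4))
    # underside far edge at tool z -.015
    for r in (196,197,198): print("low",r,plane(c,[(321,r)],-.015)[0].round(4))
w=pickle.load(open("w14.pkl","rb")); print("lifter",plane(w,[(329.1,111.4)],.047))
w2=pickle.load(open("w12.pkl","rb"));print(tri([(w,(331.3,170.1)),(w2,(331.5,122.5))]),tri([(w,(305,152.5)),(w2,(291.7,92.8))]),tri([(w,(356,151.5)),(w2,(371.1,90.3))]))
E
python3 go.py 0.6277 -0.2345 0.09 -16.5
```

```text
w12 [(194, 170), (196, 128), (198, 87), (200, 88), (202, 89), (204, 89), (206, 89), (208, 89), (210, 141), (212, 164), (214, 171)]
202 297 344
214 294 347
230 295 346
207 [ 0.0301  0.0001 -0.039 ] [-0.0104  0.0106]
208 [ 0.0296  0.0001 -0.039 ] [-0.0104  0.0106]
209 [ 0.0292  0.0001 -0.039 ] [-0.0104  0.0106]
210 [ 0.0288  0.0001 -0.039 ] [-0.0104  0.0106]
low 196 [ 0.0284  0.0001 -0.015 ]
low 197 [ 0.028   0.0001 -0.015 ]
low 198 [ 0.0275  0.0001 -0.015 ]
w13 [(194, 170), (196, 128), (198, 87), (200, 87), (202, 88), (204, 89), (206, 89), (208, 89), (210, 142), (212, 164), (214, 171)]
202 297 344
214 294 346
230 295 346
207 [ 0.0301  0.0001 -0.039 ] [-0.0104  0.0106]
208 [ 0.0296  0.0001 -0.039 ] [-0.0104  0.0106]
209 [ 0.0292  0.0001 -0.039 ] [-0.0104  0.0106]
210 [ 0.0288  0.0001 -0.039 ] [-0.0104  0.0106]
low 196 [ 0.0284  0.0001 -0.015 ]
low 197 [ 0.028   0.0001 -0.015 ]
low 198 [ 0.0275  0.0001 -0.015 ]
w14 [(194, 175), (196, 132), (198, 88), (200, 89), (202, 90), (204, 91), (206, 91), (208, 91), (210, 145), (212, 167), (214, 174)]
202 297 344
214 294 347
230 295 346
207 [ 0.0301  0.0001 -0.039 ] [-0.0104  0.0106]
208 [ 0.0296  0.0001 -0.039 ] [-0.0104  0.0106]
209 [ 0.0292  0.0001 -0.039 ] [-0.0104  0.0106]
210 [ 0.0288  0.0001 -0.039 ] [-0.0104  0.0106]
low 196 [ 0.0284  0.0001 -0.015 ]
low 197 [ 0.028   0.0001 -0.015 ]
low 198 [ 0.0275  0.0001 -0.015 ]
lifter [[ 0.62773198 -0.23451259  0.047     ]]
(array([ 0.57009608, -0.21777227,  0.06520101]), np.float64(0.00038806522549225973)) (array([ 0.59695414, -0.19835249,  0.07226972]), np.float64(7.39015337756447e-05)) (array([ 0.58220114, -0.24800086,  0.07429675]), np.float64(4.632350717001086e-05))
turn wz -0.026 shift cm [ 6.32  1.03 16.4 ] tilt err [-0.     0.003 -0.026] psi -18.0 j [ 0.21  0.62  0.1   1.58 -0.07  0.95 -1.54]
```

```bash
python3 -m creep '[0,0,0,0,0,-0.026,0, 2,0.3,0,0,0,0,0, 3,0.5,2,0,0,0,0, 1.4,0.2,3.5,0,0,0,0, 0,0,3.5,0,0,0,0, 0,0,3.5,0,0,0,0, 0,0,3,0,0,0,0, 0,0,2,0,0,0,0, 0,0,0,0,0,0,0, 0,0,0,0,0,0,0, 0,0,0,0,0,0,0]'; python3 go.py 0.6287 -0.2348 0.032 -16.5;python3 -m creep '[0,0,0,0,0,0,0]'; python3 go.py 0.6287 -0.2348 0.032 -16.5
```

```text
clock: 31.97
tool_pos: [0.6312, -0.2356, 0.0817]
orientation: [0.99, -0.143, 0.001, 0.0]
wrist_force: [-1.0, 0.1, 0.2]
grip_width: 0.241
grasp_force: 45.0
turn wz 0.0 shift cm [-0.26 -0.    4.97] tilt err [ 0.    -0.003  0.   ] psi -16.5 j [ 0.25  0.91  0.07  1.52 -0.09  0.72 -1.5 ]
clock: 32.05
tool_pos: [0.6317, -0.2357, 0.0822]
orientation: [0.99, -0.143, 0.002, 0.0]
wrist_force: [-0.3, -0.4, 0.1]
grip_width: 0.245
grasp_force: 45.0
turn wz 0.0 shift cm [-0.31  0.    5.02] tilt err [ 0.    -0.004  0.   ] psi -16.5 j [ 0.25  0.91  0.07  1.52 -0.09  0.71 -1.5 ]
```

```bash
python3 -m creep '[-0.3,0,0,0,0,0,0, 0,0,1,0,0,0,0, 0,0,1,0,0,0,0, 0,0,1,0,0,0,0, 0,0,0.6,0,0,0,0, 0,0,0.6,0,0,0,0, 0,0,0,0,0,0,0, 0,0,0,0,0,0,0]'; python3 go.py 0.6287 -0.2348 0.011 -16.5
```

```text
clock: 32.72
tool_pos: [0.6266, -0.234, 0.0368]
orientation: [0.99, -0.143, -0.001, -0.0]
wrist_force: [1.1, -0.4, -1.5]
grip_width: 0.247
grasp_force: 45.0
turn wz 0.0 shift cm [0.22 0.02 2.58] tilt err [-0.     0.002  0.   ] psi -16.5 j [ 0.26  0.97  0.06  1.54 -0.09  0.64 -1.5 ]
```

```bash
python3 -m creep '[0.1,0,0.2,0,0,0,0, 0,0,0.2,0,0,0,0, 0,0,0.2,0,0,0,0, 0,0,0.2,0,0,0,0, 0,0,0.2,0,0,0,0, 0,0,0,0,0,0,0]'; python3 -m creep '[0,0,0.2,0,0,0,0, 0,0,0.2,0,0,0,0, 0,0,0.2,0,0,0,0, 0,0,0.2,0,0,0,0, 0,0,0,0,0,0,0, 0,0,0,0,0,0,0]';python3 go.py 0.6287 -0.2348 0.0075 -16.5
```

```text
clock: 33.22
tool_pos: [0.6287, -0.2347, 0.028]
orientation: [0.99, -0.144, 0.0, 0.0]
wrist_force: [0.3, 0.1, 2.3]
grip_width: 0.247
grasp_force: 45.0
clock: 33.72
tool_pos: [0.6286, -0.2346, 0.0199]
orientation: [0.99, -0.143, 0.0, 0.0]
wrist_force: [-0.1, -0.0, 3.2]
grip_width: 0.242
grasp_force: 45.0
turn wz 0.0 shift cm [0.01 0.01 1.24] tilt err [ 0.    -0.001  0.   ] psi -16.5 j [ 0.26  0.99  0.06  1.54 -0.09  0.61 -1.5 ]
```

```bash
python3 -m creep '[0,0,0.2,0,0,0,0, 0,0,0.2,0,0,0,0, 0,0,0.2,0,0,0,0, 0,0,0,0,0,0,0]'; python3 -m creep '[0,0,0.2,0,0,0,0, 0,0,0.2,0,0,0,0, 0,0,0,0,0,0,0]';  python3 -m creep '[0,0,0.1,0,0,0,0, 0,0,0.1,0,0,0,0, 0,0,0,0,0,0,0]'
```

```text
clock: 34.05
tool_pos: [0.6287, -0.2347, 0.0141]
orientation: [0.99, -0.143, 0.0, 0.0]
wrist_force: [0.1, 0.5, 6.2]
grip_width: 0.242
grasp_force: 45.0
clock: 34.3
tool_pos: [0.6287, -0.2347, 0.0103]
orientation: [0.99, -0.144, 0.001, 0.0]
wrist_force: [0.3, -0.2, 7.3]
grip_width: 0.249
grasp_force: 45.0
clock: 34.55
tool_pos: [0.6287, -0.2347, 0.0085]
orientation: [0.99, -0.144, 0.001, 0.0]
wrist_force: [-1.2, -0.7, 8.0]
grip_width: 0.245
grasp_force: 45.0
```

```bash
python3 -m creep '[0,0,0.1,0,0,0,0, 0,0,0.1,0,0,0,0, 0,0,0,0,0,0,0, 0,0,0,0,0,0,0]';  python3 -m creep '[0,0,-0.1,0,0,0,0, 0,0,-0.1,0,0,0,0, 0,0,-0.1,0,0,0,0, 0,0,-0.1,0,0,0,0, 0,0,0,0,0,0,0]'; python3 -m creep '[0,0,-0.1,0,0,0,0, 0,0,-0.1,0,0,0,0, 0,0,0,0,0,0,0]'
```

```text
clock: 34.88
tool_pos: [0.6287, -0.2347, 0.0066]
orientation: [0.99, -0.144, 0.001, 0.0]
wrist_force: [-1.0, -0.4, 7.9]
grip_width: 0.244
grasp_force: 45.0
clock: 35.3
tool_pos: [0.6287, -0.2347, 0.0107]
orientation: [0.99, -0.143, 0.001, 0.0]
wrist_force: [0.4, -0.1, 8.0]
grip_width: 0.241
grasp_force: 45.0
clock: 35.55
tool_pos: [0.6286, -0.2347, 0.0113]
orientation: [0.99, -0.143, 0.0, 0.0]
wrist_force: [2.5, -0.7, -2.3]
grip_width: 0.241
grasp_force: 45.0
```

The block resists being lifted at TCP 0.0113 (force down), so both catches hold it. Now release and retreat.

```bash
python3 -m creep '[0,0,0.15,0,0,0,0, 0,0,0,0,0,0,4, 0,0,0,0,0,0,4, 0,0,0,0,0,0,4, 0,0,0,0,0,0,4, 0,0,0,0,0,0,4, 0,0,-1,0,0,0,4, 0,0,-2,0,0,0,4, 0,0,-3,0,0,0,4, 0,0,-3,0,0,0,4, 0,0,-3,0,0,0,4, 0,0,-3,0,0,0,4]'; python3 -m creep '[-2.5,0,-2,0,0,0,4, -3.5,0,-2,0,0,0,4, -2,0,-1,0,0,0,4, 0,0,0,0,0,0,4, 0,0,0,0,0,0,4]'
python3 - <<'E'
from h import *
st=monitor.state(); im=viewer.camera("wrist"); cv2.imwrite("pics/w15.png",im[:,:,::-1]); w=cam("wrist",st); s=cam("scene"); si=viewer.camera("scene"); cv2.imwrite("pics/s15.png",si[:,:,::-1])
print(st["tool_pos"])
def grn(I,e):
    h=cv2.cvtColor(I,cv2.COLOR_RGB2HSV); m=((h[...,0]>45)&(h[...,0]<85)&(h[...,1]>90)&(h[...,2]>50)).astype(np.uint8)*255
    for b in blobs(m,15):
        if np.linalg.norm(cen(b)-e)<50: yield b
for n,I,c in (("w",im,w),("s",si,s)):
    e=proj(c,[.6277,-.2345,.05])[0]
    for b in grn(I,e):
        r=cv2.minAreaRect(b); P=plane(c,cv2.boxPoints(r),.05); d=np.diff(P,axis=0); print(n,e.round(1),cen(b).round(1),cv2.contourArea(b),plane(c,[cen(b)],.05)[0].round(4),np.linalg.norm(d,axis=1).round(4),np.degrees(np.arctan2(d[:,1],d[:,0])).round(1))
    h=cv2.cvtColor(I,cv2.COLOR_RGB2HSV); m=(((h[...,0]<5)|(h[...,0]>174))&(h[...,1]>130)&(h[...,2]>60)).astype(np.uint8)*255
    print("red",[(plane(c,[cen(b)],.055)[0,:2].round(4).tolist(),cv2.boundingRect(b)) for b in blobs(m,15) if np.linalg.norm(cen(b)-e)<60])
# caps (scene): orange relay tops
h=cv2.cvtColor(si,cv2.COLOR_RGB2HSV); m=((h[...,0]>5)&(h[...,0]<18)&(h[...,1]>140)&(h[...,2]>60)).astype(np.uint8)*255
print([(cen(b).round(1),cv2.boundingRect(b),plane(s,[cen(b)],.035)[0,:2].round(3)) for b in blobs(m,40)])
E
```

```text
clock: 36.55
tool_pos: [0.628, -0.2345, 0.1626]
orientation: [0.99, -0.144, 0.0, 0.0]
wrist_force: [-0.3, 0.0, 0.0]
grip_width: 0.455
grasp_force: 0.0
clock: 36.97
tool_pos: [0.5514, -0.2119, 0.212]
orientation: [0.99, -0.144, 0.001, 0.0]
wrist_force: [0.5, -0.2, -0.4]
grip_width: 0.452
grasp_force: 0.0
[ 0.55139147 -0.21187555  0.21203551]
w [320.9  95.6] [320.2  95.8] 1044.5 [ 0.6277 -0.2338  0.05  ] [0.0576 0.021  0.0576] [ -17.  -106.6  163.9]
red [([0.6576, -0.2435], (310, 49, 23, 22)), ([0.5976, -0.2254], (310, 121, 23, 19))]
s [189.1 156.3] [189.  156.9] 154.0 [ 0.6286 -0.2332  0.05  ] [0.0432 0.0223 0.0427] [163.5  73.  -16.6]
red [([0.5957, -0.2336], (198, 140, 10, 15)), ([0.6566, -0.2517], (167, 150, 12, 13))]
[(array([349.2, 350.6]), (339, 340, 23, 24), array([0.611, 0.265])), (array([331.3, 320. ]), (324, 309, 15, 23), array([0.603, 0.206]))]
```

Run:
```python
from h import *
I={n:viewer.camera(n) for n in ("scene","side")}; C={n:cam(n) for n in I}
pts=dict(r1=(.611,.270,.048),r2=(.6025,.2055,.048),c1=(.6215,.0145,.049),c2=(.6227,-.05,.049))
for k,P in pts.items():
    v=[]
    for n in I:
        e=proj(C[n],P)[0]; h=cv2.cvtColor(I[n],cv2.COLOR_RGB2HSV); x,y=map(int,e.round()); r=9
        m=np.zeros(h.shape[:2],np.uint8); m[y-r:y+r,x-r:x+r]=((h[...,1]<70)&(h[...,2]>90))[y-r:y+r,x-r:x+r]*255
        b=blobs(m,5)
        if b: v.append((C[n],cen(b[0]))); print(k,n,e.round(1),cen(b[0]).round(1),cv2.contourArea(b[0]))
    if len(v)==2: print(k,[np.round(q,4) for q in tri(v)])
```

```text
r1 scene [351.4 350.3] [350.  349.1] 40.0
r1 side [292.7 116.4] [292.3 111.2] 137.0
r1 [array([0.6133, 0.2711, 0.0623]), np.float64(0.0019)]
r2 scene [331.2 316.9] [331.4 316.6] 36.0
r2 side [303.7 129.7] [309.8 123.6] 26.5
r2 [array([0.6118, 0.2054, 0.0628]), np.float64(0.0075)]
c1 scene [258.4 241.7] [258.2 241.6] 110.0
c1 side [358.8 168.9] [358.4 165.8] 195.5
c1 [array([0.6228, 0.0177, 0.0551]), np.float64(0.0005)]
c2 scene [239.  217.6] [236.9 215.9] 149.0
c2 side [378.8 185.5] [380.1 183.2] 149.0
c2 [array([ 0.625 , -0.0512,  0.0555]), np.float64(0.0005)]
```

```bash
python3 -c "
from workcell import order
print(order.job_done())"
```

```text
the job is handed in; nothing more can be done
None
```

I handed the job in at about 37 s (limit 106 s), but the hand-in gave no verdict: both capacitors are in the blue tray, both relays are in the yellow tray, and the terminal block is held down under the red catches, which resisted a test lift.

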